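Charge the jar shaker and set its dial

ROBOT

A 7-joint arm with a two-finger parallel gripper is mounted at the origin on a cart in front of the work surface, level with it; the furniture and walls round the work are solid. World frame = base frame: x ahead of the robot, y to its left, z up, the work surface at z = 0. Lengths are in m, angles in rad, forces in N, time in s.
With the tool pointing down it reaches from about 0.4 to 0.85 m from the base axis. Payload 4.5 kg.
Tool frame: the origin (TCP) lies at the very end of the fingers, on their centre line; the grasp point (between the pads) lies 19 mm behind it; y points along the fingers, x is the direction in which the jaws open and shut, and the axes are right-handed (so a half turn about y gives the same grasp; the last joint's range is limited). The gripper opens to 88 mm and grips with 3 to 60 N. Pads are 18 mm wide; open, the fingers measure 123 mm over their backs; the gripper's body (75 mm by 187 mm) begins 45 mm behind the grasp point.
Start: joints at [1.326, 0.689, -0.195, 1.565, 0.157, 0.902, -0.215], TCP at [0.172, -0.601, 0.219] pointing down, gripper open.
Joint ranges: [-3.01, 3.01], [-0.46, 2.08], [-1.47, 1.51], [0.13, 2.56], [-1, 4.14], [0.04, 2.09], [-2.66, 2.66]. Speed limits (rad/s): [2.57, 2.57, 3.14, 3.14, 3.14, 3.14, 3.14].

INTERFACE

Orientations are given as a unit quaternion [x, y, z, w].
In Python, from plant import r gives the robot as it stands.
- The arm moves only by the shell command python3 -m inch 'ROWS' [OPENING] [FORCE]. ROWS is JSON, a list of rows, each a list of 6 numbers: the shift along the tool's x, y, z in mm, then the turn, a rotation vector about the tool's x, y, z in rad. In form: [[x, y, z, ax, ay, az], ...]. A call has 1 to 12 rows; each row shifts and turns the commanded pose from where the row before left it, along the tool's axes as they then stand; what a row does not reach is not made up. A row lasts 1/12 s, in which the tool goes at most 41.7 mm and 7.16 degrees, less where a joint would pass 70% of its speed; a pose out of reach is approached as far as the arm can. A call is refused whole if a number of a shift passes 41.7 or a number of a turn 0.125, either way. A call with a gripper value outside its range is refused whole. OPENING is the finger opening in mm, from 0 to 88.1, set as the call begins (- or left out, the last holds). The fingers move at their own pace and stop on an object; FORCE is the grip in N (left out, the last holds). Time passes only in rows, so rows that do not move let the fingers close. It gives the time, the measured TCP pose, the force and the opening at its end, in the units of the state.
- r.get_state(): the state, without advancing time (a new reading comes with each control period).
- r.snapshot(name): name is "scene" or "top" or "wrist"; returns a dict with "img" (480x640x3 uint8, red, green, blue), "range_z" (480x640 float32, m along the optical axis (not along the pixel's ray), 0 where there is no reading), "mtx" (3x3 intrinsics, pixels), "camera_from_world" (4x4, takes a point from world to camera coordinates); the wrist camera has in their place "tool_from_camera" (4x4, takes a point from camera to tool coordinates, whose origin is the TCP and whose axes are the tool frame's). Camera axes: x right, y down, z forward; pixel columns grow to the right and rows downward; lengths in m; the calibration is good to about 2 mm. A picture is of the moment at which its call begins: read the wrist's pose just before it.
- r.finish_job(): hands the job in, once; it reports no verdict.
The state is a dict: "clock": time; "q": joint angles; "qd": joint speeds; "joint_torque": joint torques, N m; "tool_pos": TCP position; "eef_rot": TCP orientation; "contact_force": force on the tool from outside, world axes, zero at the start; "moment": the same for the moment, N m; "opening": opening from 0.0 (shut) to 1.0 (fully open).
Only numpy, scipy, OpenCV 4.12 (cv2) and the standard library are available. Lean on these libraries where they do the work, as an engineer would, in place of code of your own. Each camera call takes 0.05 s, during which the arm holds its last target.

TASK

Pick up the scoop by its bar handle and tip all five mixing balls through the funnel into the jar of the shaker. When they are all in the jar, turn the shaker's dial until it rests in the click at the long broad mark (the fourth click clockwise from the stop), and leave the empty scoop standing upright on its pad or on the table. Do not disturb the ink bottles and the tape roll.

Things in the scene. Friction and masses are not known exactly. Their poses are not given: they have to be found in the camera images.
- scoop_grip (a point): Centre of the scoop's wooden bar handle, 95 mm above the scoop's underside. The bar is 118 mm long along x, 16 mm wide across y, 20 mm tall, with a post at its back end and two thin struts at its front end, 45 mm clear either side of this point. Axes: z up, -x to the open pouring end (roughly towards the robot at the start), y across.
- scoop: Plain steel trough 142 x 70 mm, walls 44 mm high, bar handle above. It starts on a flat brown pad (170 x 190 x 9 mm, fixed). Origin under its middle; axes as scoop_grip. The 4 mm floor turns up at the pouring end (-x) as a 18 degree ramp: the balls stay in while it is level and roll out when that end is tipped down some 35 degrees. 0.2 to 0.33 kg, the balls 0.13 kg more.
- scoop_lip (a point): Middle of the scoop's pouring lip (upper edge of the ramp): 81 mm from scoop_grip towards the pouring end (-x) and 77 mm below it, 18 mm above the scoop's underside.
- funnel_mouth (a point): Centre of the funnel's round mouth at rim height, 183 mm above the table: 150 mm wide, narrowing to a 55 mm outlet over the jar. Funnel and jar are fixed to the shaker, a grey machine fixed to the table, 215 mm deep, 170 mm wide, jar at its back, dial on a sloped console at its front. Axes: z up, -x towards the shaker's front.
- jar_floor (a point): Centre of the inner floor of the clear jar straight under the funnel, 46 mm above the table; inner width 62 mm, walls 81 mm high over this point.
- dial_grip (a point): Grip point on the dial's axis, 25 mm out from the panel, 10 mm below the top of its bar. The dial is a black bar knob 56 mm long, 14 mm thick, standing 30 mm above a 56 mm round skirt 5 mm high. Axes: z out of the panel along the dial's axis, 25 degrees from vertical towards the shaker's front; x along the bar to its pointer end (white line); y across.
- dial (a joint): Dial angle, rad: 0 at the stop, growing clockwise seen facing the panel, to 2.0. Clicks at 0, 0.4, 0.8, 1.2, 1.6, 2.0, each with a small white mark; the long broad mark is at 1.6. At 1.0 the pointer points straight up the panel. Starts at the first or second click. A click takes about 0.14 N m; let go within 0.1 rad of a click it snaps in.
- ball1_center (a point): Centre of mixing ball 1 of 5, all alike: white ceramic, 24 mm wide, loose in the scoop at the start.
- ball2_center (a point): Centre of mixing ball 2 of 5, all alike: white ceramic, 24 mm wide, loose in the scoop at the start.
- ball3_center (a point): Centre of mixing ball 3 of 5, all alike: white ceramic, 24 mm wide, loose in the scoop at the start.
- ball4_center (a point): Centre of mixing ball 4 of 5, all alike: white ceramic, 24 mm wide, loose in the scoop at the start.
- ball5_center (a point): Centre of mixing ball 5 of 5, all alike: white ceramic, 24 mm wide, loose in the scoop at the start.
- ink_a: Bystander: round ink bottle, 43 mm wide, 60 mm tall, standing on the table; origin at the centre of its underside.
- ink_b: Bystander: square ink bottle, 44 mm wide, 57 mm tall, standing on the table; origin at the centre of its underside.
- tape: Bystander: roll of tape, 90 mm wide, 48 mm tall, standing on the table; origin at the centre of its underside.

How it is judged:
By the outcome, as a careful person would: the job done as asked, in the order asked, and still so for the second after the job is handed in, with the robot touching nothing.
It also fails if it takes over 72 s, if anything falls off the work surface, if the arm or the gripper's body presses on something with over 40 N, if the wrist force passes 120 N, or if a joint passes its speed limit or range.

## Working session

There is one attempt and no reset: what is moved stays moved. The work goes in short steps, Python scripts to look and compute and a shell command to move; the robot and the scene stay as the last step left them, time stands still between calls to the robot, and variables do not carry over. Pictures are saved under pics/ and viewed, and the job is handed in when it is done.

```bash
ls; mkdir -p pics; python3 - <<'E'
from plant import r
import cv2
s=r.get_state(); print({k:(v if not hasattr(v,'round') else v) for k,v in s.items()})
for n in ("scene","top","wrist"):
    d=r.snapshot(n); cv2.imwrite(f'pics/{n}0.png',d['img'][:,:,::-1])
    print(n,d['mtx'],d.get('camera_from_world',d.get('tool_from_camera')))
E
```

```text
pics
{'clock': 0.0, 'q': array([ 1.32578992,  0.6899692 , -0.19453508,  1.56633374,  0.15729184,
        0.90250014, -0.21510027]), 'qd': array([ 1.98474064e-05,  8.87084815e-04, -1.46678357e-04,  2.31057484e-03,
        2.80803836e-04, -2.07161726e-03, -3.45305519e-03]), 'joint_torque': array([ 2.16493127e-04, -5.27563512e+01, -1.26640566e+00, -1.53428507e+01,
       -5.25018037e-02,  6.60380727e-03,  1.88407257e-04]), 'tool_pos': array([ 0.17178523, -0.60023669,  0.21792257]), 'eef_rot': array([-0.5642913 ,  0.42618334, -0.42511015,  0.56499951]), 'contact_force': array([0.72472329, 0.68455884, 0.18173005]), 'moment': array([-0.0215405 , -0.01390125,  0.02511585]), 'opening': 0.9968594898301629}
scene [[499.70225673   0.         319.11347151]
 [  0.         499.70225673 237.68126571]
 [  0.           0.           1.        ]] [[ 0.68491988 -0.72847577  0.01441565 -0.44983877]
 [-0.5076499  -0.49130284 -0.70775215  0.40179156]
 [ 0.52266274  0.47743541 -0.70631373  0.64883833]
 [ 0.          0.          0.          1.        ]]
top [[605.35210813   0.         319.93197546]
 [  0.         605.35210813 245.07109259]
 [  0.           0.           1.        ]] [[-1.01423764e-03 -9.99994581e-01  3.13190075e-03 -3.26101060e-02]
 [-9.83993011e-01  4.39880026e-04 -1.78206512e-01  6.42391236e-01]
 [ 1.78204168e-01 -3.26251220e-03 -9.83988125e-01  1.35215188e+00]
 [ 0.00000000e+00  0.00000000e+00  0.00000000e+00  1.00000000e+00]]
wrist [[366.13496527   0.         320.38352211]
 [  0.         366.13496527 239.54054649]
 [  0.           0.           1.        ]] [[ 9.99999997e-01 -5.07805954e-05  4.99401481e-05  7.49359323e-04]
 [-6.23866868e-05 -2.86259493e-01  9.58152127e-01 -1.66219440e-01]
 [-3.43596941e-05 -9.58152128e-01 -2.86259495e-01  7.42122825e-02]
 [ 0.00000000e+00  0.00000000e+00  0.00000000e+00  1.00000000e+00]]
```

View pics/scene0.png

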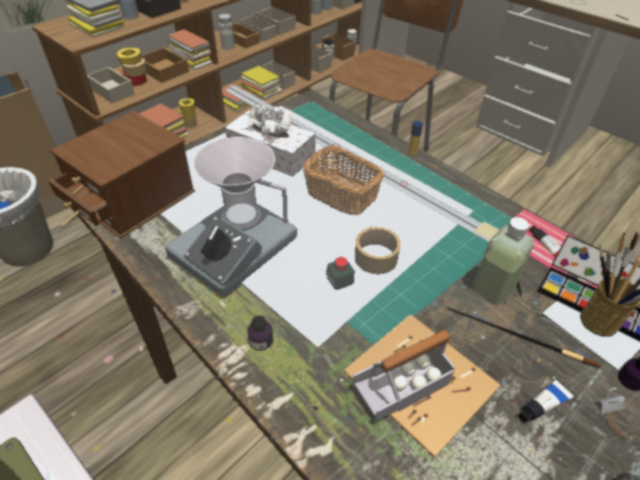

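View pics/top0.png

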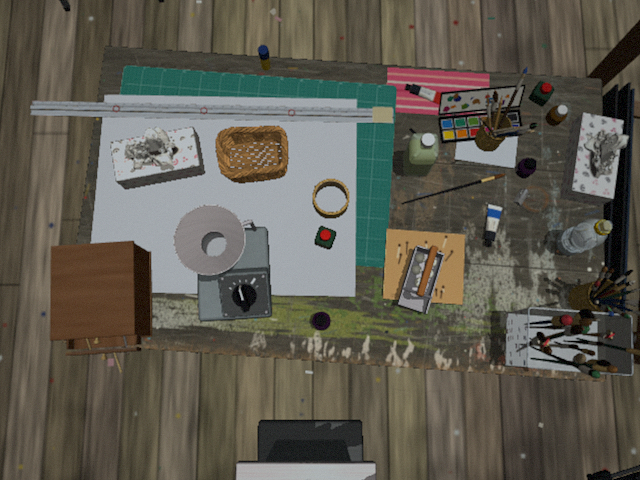

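The scene view shows the shaker at (230,230), the scoop on its pad at (405,375), the round ink bottle at (260,332), the square one at (341,272) and the tape at (377,250). The top view shows the scoop at (422,275), the dial at (244,293) and the funnel at (212,240). Next I'll measure them using depth.

```bash
cat > h.py <<'E'
from plant import r
import numpy as np, cv2
from scipy.spatial.transform import Rotation as R
def snap(n):
    s=r.get_state(); d=r.snapshot(n)
    if n=='wrist':
        T=np.eye(4);T[:3,:3]=R.from_quat(s['eef_rot']).as_matrix();T[:3,3]=s['tool_pos']
        d['wfc']=T@d['tool_from_camera']
    else: d['wfc']=np.linalg.inv(d['camera_from_world'])
    z=d['range_z'];v,u=np.mgrid[:480,:640];K=d['mtx']
    P=np.stack([(u-K[0,2])/K[0,0]*z,(v-K[1,2])/K[1,1]*z,z],-1)
    d['P']=P@d['wfc'][:3,:3].T+d['wfc'][:3,3]; d['P'][z==0]=np.nan
    d['hsv']=cv2.cvtColor(d['img'],cv2.COLOR_RGB2HSV)
    return d
def ray(d,u,v,zpl):
    K=d['mtx'];w=d['wfc'][:3,:3]@np.array([(u-K[0,2])/K[0,0],(v-K[1,2])/K[1,1],1]);o=d['wfc'][:3,3]
    return o+w*(zpl-o[2])/w[2]
def crop(d,u0,u1,v0,v1,f,name):
    cv2.imwrite('pics/'+name,cv2.resize(d['img'][v0:v1,u0:u1,::-1],None,fx=f,fy=f,interpolation=cv2.INTER_CUBIC))
def pose():
    s=r.get_state();M=R.from_quat(s['eef_rot']).as_matrix()
    print('t',round(s['clock'],2),'tcp',s['tool_pos'].round(4),'x',M[:,0].round(3),'y',M[:,1].round(3),'z',M[:,2].round(3),'F',s['contact_force'].round(1),'op',round(s['opening']*88.1,1),'q',s['q'].round(2))
def torel(p,Rt):
    "target tcp p and tool axes Rt -> total shift in present tool axes (mm), rotvec in tool axes"
    s=r.get_state();M=R.from_quat(s['eef_rot']).as_matrix()
    return (M.T@(np.array(p)-s['tool_pos'])*1000).round(1), R.from_matrix(M.T@Rt).as_rotvec().round(3)
E
python3 - <<'E'
from h import *
pose()
d=snap('top')
crop(d,370,480,220,330,5,'t_scoop.png'); crop(d,160,340,190,330,4,'t_shak.png')
print('corrupt?',(d['range_z']==0).mean())
def seg(m,name,zlo,zhi,box):
    u0,u1,v0,v1=box; P=d['P'];mm=np.zeros(m.shape,bool);mm[v0:v1,u0:u1]=m[v0:v1,u0:u1]
    mm&=(P[...,2]>zlo)&(P[...,2]<zhi)
    q=P[mm]; 
    if len(q)<3: print(name,'none');return
    (c,sz,a)=cv2.minAreaRect((q[:,:2]*1000).astype(np.float32))
    print(name,len(q),'mean',q.mean(0).round(4),'zmax',q[:,2].max().round(3),'rect',np.round(c,1),np.round(sz,1),round(a,1))
H=d['hsv'];h,s_,v=H[...,0],H[...,1],H[...,2]
T=np.ones_like(h,bool)
seg(T,'handle',.09,.13,(380,470,225,330))
seg(T,'scoop',.03,.07,(380,470,225,330))
seg(T,'pad',.004,.014,(375,475,225,310))
seg(T,'funnel',.17,.2,(160,260,190,285))
seg(T,'inkA',.03,.08,(300,340,300,340))
seg(T,'inkB',.03,.08,(305,345,220,255))
seg(T,'tape',.04,.06,(305,355,175,220))
seg(T,'dial',.07,.16,(215,280,270,320))
E
```

```text
t 0.15 tcp [ 0.1718 -0.6004  0.2181] x [ 0.275 -0.961 -0.001] y [-0.     0.001 -1.   ] z [ 0.961  0.275 -0.   ] F [ 0.4  0.2 -0.4] op 88.0 q [ 1.33  0.69 -0.19  1.57  0.16  0.9  -0.22]
corrupt? 0.0038899739583333334
handle 426 mean [ 0.5721 -0.2685  0.112 ] zmax 0.121 rect [ 572.9 -272.9] [ 28.2 117.3] 68.1
scoop 612 mean [ 0.5776 -0.2696  0.0448] zmax 0.069 rect [ 562.9 -266.2] [ 70.6 145.2] 71.3
pad 4007 mean [ 0.6064 -0.2808  0.009 ] zmax 0.014 rect [ 599.6 -285.6] [242.8 204.1] 89.9
funnel 1269 mean [0.6365 0.209  0.1776] zmax 0.191 rect [632.  203.7] [151.7 152. ] 28.4
inkA 266 mean [ 0.4676 -0.0343  0.0469] zmax 0.066 rect [467.9 -34.3] [41.7 39.4] 0.2
inkB 342 mean [ 0.664  -0.0438  0.0461] zmax 0.069 rect [666.1 -44. ] [44.3 45.5] 70.4
tape 362 mean [ 0.761  -0.0571  0.049 ] zmax 0.058 rect [760.9 -57.2] [90.1 85.9] 0.4
dial 1413 mean [0.5455 0.1404 0.0841] zmax 0.117 rect [533.6 141.9] [113.3  97.1] 89.8
```

```bash
python3 - <<'E'
from h import *
d=snap('scene'); crop(d,150,310,130,300,4,'s_shak.png'); crop(d,340,500,310,450,5,'s_scoop.png')
E
```

```text
(no output)
```

View pics/t_scoop.png

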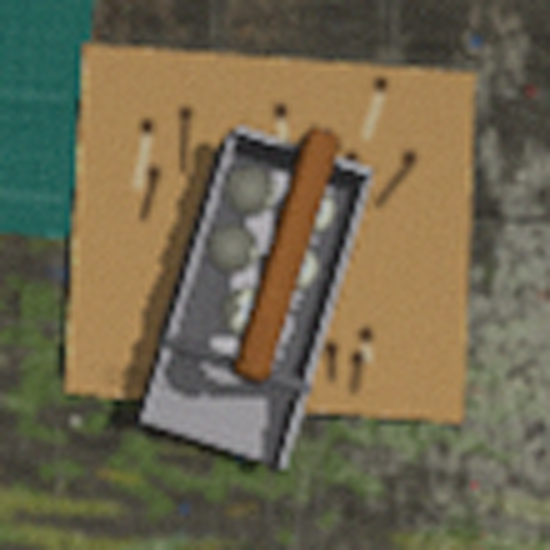

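View pics/t_shak.png

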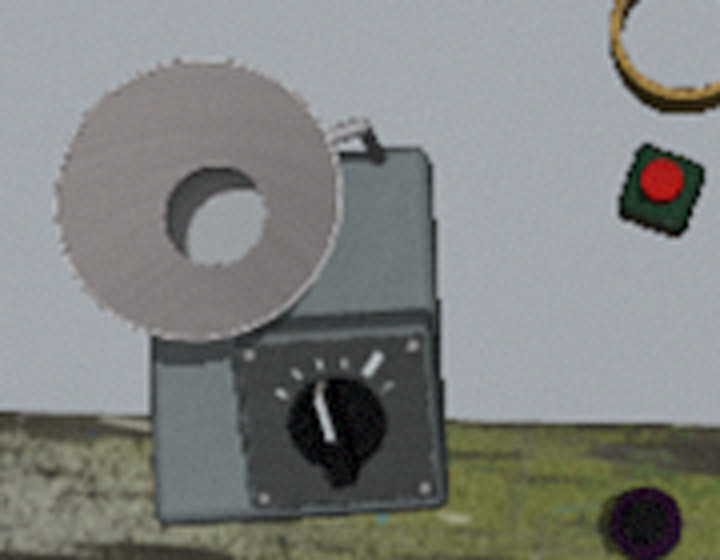

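View pics/s_shak.png

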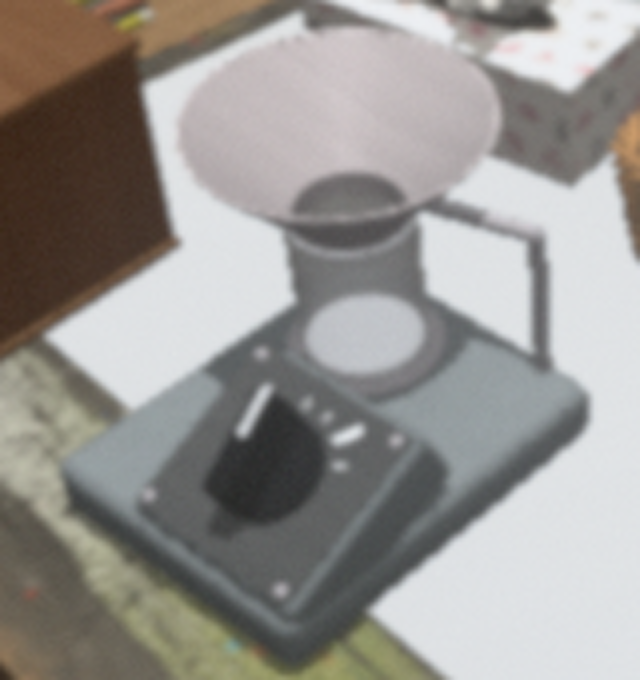

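View pics/s_scoop.png

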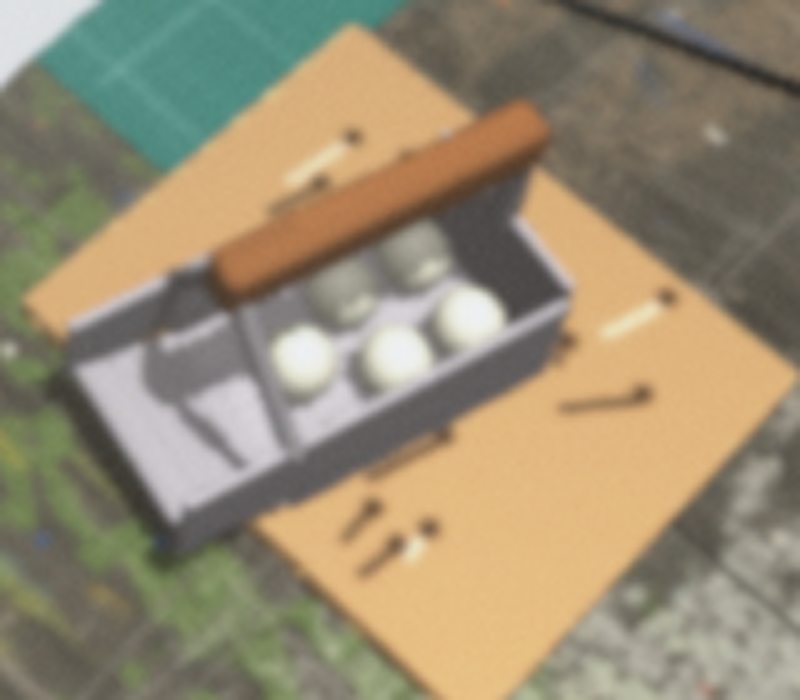

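The scoop overhangs its pad slightly on the robot side, with five balls in it. The third dial mark of six, (321,364) in the crop, lines up with the pointer, so the dial is at about 0.8. The broad mark is the fifth, at (372,363). Now I'll refine the poses.

```bash
python3 - <<'E'
from h import *
for n,box,in_ in (('top',(380,470,225,330),0),('scene',(370,460,320,375),0)):
    d=snap(n);h,s,v=[d['hsv'][...,i].astype(int) for i in range(3)]
    u0,u1,v0,v1=box
    m=np.zeros((480,640),np.uint8);m[v0:v1,u0:u1]=((h<13)&(s>120)&(v>50))[v0:v1,u0:u1]
    m&=((d['P'][...,2]>.085)).astype(np.uint8)
    k,lab,st,_=cv2.connectedComponentsWithStats(m);i=1+st[1:,4].argmax();vs,us=np.where(lab==i)
    Q=d['P'][vs,us]; top=Q[Q[:,2]>.108]
    print(n,len(Q),'z pct',np.percentile(Q[:,2],[5,50,95]).round(4),'top mean',top.mean(0).round(4))
    (c,sz,a)=cv2.minAreaRect(np.stack([us,vs],1).astype(np.float32));print(c,sz,a)
    B=np.array([ray(d,*p,.112)[:2] for p in cv2.boxPoints((c,sz,a))]);print(B.round(4).tolist(),B.mean(0).round(4))
    x=top[:,:2]-top[:,:2].mean(0);w,V=np.linalg.eigh(x.T@x);print('axis deg',np.degrees(np.arctan2(V[1,1],V[0,1])))
d=snap('top')
P=d['P']
# trough rim outline
m=np.zeros((480,640),bool);m[225:330,380:470]=True
q=P[m&(P[...,2]>.025)&(P[...,2]<.07)];print('trough rect',cv2.minAreaRect((q[:,:2]*1000).astype(np.float32)))
# funnel rim
m[:]=0;m[190:285,160:260]=1
vs,us=np.where(m&(P[...,2]>.165)&(P[...,2]<.2));pts=np.stack([us,vs],1)
hull=cv2.convexHull(pts.astype(np.int32))
(e,ax,an)=cv2.fitEllipse(hull);print('rim',ray(d,*e,.183).round(4),ax)
X=np.array([ray(d,*p[0],.183)[:2] for p in hull])
A=np.c_[2*X,np.ones(len(X))];s=np.linalg.lstsq(A,(X**2).sum(1),rcond=None)[0];print('circ',s[:2],np.sqrt(s[2]+s[0]**2+s[1]**2))
print('cabinet z',np.nanmax(P[250:330,60:140,2]))
# console marks/screws, pixels bright in the panel
crop(d,210,275,265,320,10,'t_dial.png')
for p in ((230,305),(250,280),(268,300),(223,285),(262,276)): print(p,P[p[1],p[0]].round(4))
m[:]=0;m[262:322,215:280]=1
q=P[m&(P[...,2]>.06)];print(len(q))
E
```

```text
top 2 z pct [0.1113 0.1129 0.1145] top mean [ 0.5928 -0.269   0.1129]
(426.0, 262.5) (1.0, 0.0) -90.0
[[0.5919, -0.2691], [0.5919, -0.2691], [0.5941, -0.2692], [0.5941, -0.2692]] [ 0.593  -0.2691]
axis deg -161.77547555814277
scene 3 z pct [0.1116 0.1117 0.1128] top mean [ 0.5221 -0.2518  0.1121]
(383.0000305175781, 363.0000305175781) (1.4142134189605713, 1.4142134189605713) 45.0
[[0.5208, -0.2504], [0.5231, -0.2504], [0.5228, -0.2525], [0.5205, -0.2525]] [ 0.5218 -0.2515]
axis deg -154.06505366628153
trough rect ((563.2655029296875, -266.73370361328125), (71.14106750488281, 145.64927673339844), 71.33077239990234)
rim [0.6315 0.2034 0.183 ] (69.86337280273438, 72.4788818359375)
circ [0.63225908 0.2033554 ] 0.0761208866432744
cabinet z 0.15586661484013797
(230, 305) [0.5028 0.1721 0.062 ]
(250, 280) [0.5576 0.1253 0.0827]
(268, 300) [0.5138 0.0853 0.0659]
(223, 285) [0.5461 0.1858 0.0841]
(262, 276) [0.5662 0.0979 0.0869]
1995
```

View pics/t_dial.png

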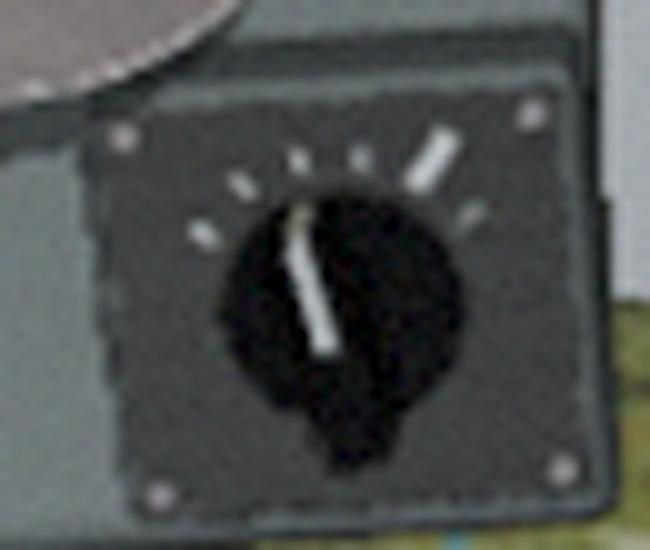

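```bash
python3 - <<'E'
from h import *
for n,box in (('top',(380,470,225,330)),('scene',(370,465,320,385))):
    d=snap(n);u0,u1,v0,v1=box;P=d['P']
    m=np.zeros((480,640),np.uint8);m[v0:v1,u0:u1]=((P[...,2]>.095)&(P[...,2]<.125))[v0:v1,u0:u1]
    k,lab,st,_=cv2.connectedComponentsWithStats(m);i=1+st[1:,4].argmax();vs,us=np.where(lab==i)
    print(n,len(us),'med hsv',np.median(d['hsv'][vs,us],0),'z',np.percentile(P[vs,us,2],[5,50,95]))
    Q=P[vs,us];Q=Q[Q[:,2]>.108][:,:2];c=Q.mean(0);w,V=np.linalg.eigh((Q-c).T@(Q-c));a=V[:,1]*np.sign(V[0,1]);t=(Q-c)@a;s=(Q-c)@V[:,0]
    print('c',c.round(4),'ctr',(c+a*(t.max()+t.min())/2).round(4),'len',np.ptp(t).round(4),'wid',np.ptp(s).round(4),'deg',np.degrees(np.arctan2(a[1],a[0])).round(2))
# panel plane + screws
d=snap('top');P=d['P'];m=np.zeros((480,640),bool);m[272:318,220:270]=1
H=d['hsv'];
q=P[275:316,222:268].reshape(-1,3);rgb=d['img'][275:316,222:268].reshape(-1,3).astype(int)
sel=(rgb.max(1)>55)&(rgb.max(1)<95)&(q[:,2]>.05)&(q[:,2]<.095)
for it in range(4):
    c=q[sel].mean(0);n=np.linalg.svd(q[sel]-c,full_matrices=False)[2][2];n*=np.sign(n[2]);sel=sel&(abs((q-c)@n)<.002*(4-it))
print(sel.sum(),'c',c.round(4),'n',n.round(3),'tilt',np.degrees(np.arccos(n[2])),'yaw',np.degrees(np.arctan2(-n[1],-n[0])))
K=d['mtx']
def onpl(u,v,off=0):
    w=d['wfc'][:3,:3]@np.array([(u-K[0,2])/K[0,0],(v-K[1,2])/K[1,1],1]);o=d['wfc'][:3,3]
    return o+w*(((c+n*off-o)@n)/(w@n))
px=lambda a,b:(210+(a+.5)/10-.5,265+(b+.5)/10-.5)
S=[onpl(*px(*p)) for p in ((123,138),(532,115),(160,495),(563,470))]
print('screws',np.round(S,4).tolist(),'mean',np.mean(S,0).round(4))
print('up dir',(S[0]-S[2]+S[1]-S[3]))
A,B=[onpl(*px(*p),.035) for p in ((300,210),(328,350))];print('pointer',A.round(4),B.round(4))
M=[onpl(*px(*p)) for p in ((205,233),(243,185),(298,160),(360,158),(432,160),(470,215))]
up=S[0]-S[2]+S[1]-S[3];up-=n*(up@n);up/=np.linalg.norm(up);rt=np.cross(up,n)
ctr=np.mean(S,0)
print('marks', [((p-ctr)@rt*1000,(p-ctr)@up*1000) for p in M]);X=np.array([((p-ctr)@rt,(p-ctr)@up) for p in M])
A_=np.c_[2*X,np.ones(6)];s=np.linalg.lstsq(A_,(X**2).sum(1),rcond=None)[0];print('mark circle',s[:2],np.sqrt(s[2]+s[0]**2+s[1]**2))
print([np.arctan2(*(x-s[:2]))+1 for x in X],'ptr',np.arctan2((A-B)@rt,(A-B)@up)+1)
print('axis pt on panel',ctr+rt*s[0]+up*s[1],'rt',rt,'up',up)
for (U,V_) in ((244,294),(246,290)): pass
# skirt circle: dark
E
```

```text
top 414 med hsv [ 14. 171. 131.] z [0.10341126 0.11309786 0.11842565]
c [ 0.574  -0.2695] ctr [ 0.5747 -0.2698] len 0.1168 wid 0.0168 deg -18.37
scene 1012 med hsv [ 13. 140. 168.] z [0.0992885  0.11270983 0.1152068 ]
c [ 0.5731 -0.2722] ctr [ 0.5753 -0.273 ] len 0.1176 wid 0.0162 deg -18.32
642 c [0.5264 0.1387 0.0709] n [-0.415 -0.031  0.909] tilt 24.58552604950959 yaw 4.317490110031912
screws [[0.5607, 0.1882, 0.0883], [0.566, 0.0962, 0.0875], [0.4829, 0.1831, 0.0526], [0.4886, 0.091, 0.052]] mean [0.5245 0.1396 0.0701]
up dir [0.15516892 0.01020301 0.07114443]
pointer [0.5412 0.1443 0.1164] [0.5116 0.1392 0.1027]
marks [(np.float64(-29.882577670070948), np.float64(19.5648518552526)), (np.float64(-20.265185135722025), np.float64(30.309891205654996)), (np.float64(-7.37175004421122), np.float64(35.33444853364195)), (np.float64(6.586852111502113), np.float64(34.82549125182944)), (np.float64(22.718318741754256), np.float64(33.21461921034805)), (np.float64(30.15087727973186), np.float64(19.604254011090262))]
mark circle [0.00114769 0.00250075] 0.03476918092369304
[np.float64(-0.06801604850269394), np.float64(0.343825015146519), np.float64(0.7461261822086724), np.float64(1.166704605152719), np.float64(1.612273978141904), np.float64(2.0379764470606108)] ptr 0.9037256940625669
axis pt on panel [0.52688501 0.13864065 0.07114775] rt [ 0.06728642 -0.99772696 -0.0036678 ] up [0.90738915 0.05966466 0.41603492]
```

Poses so far:
- **Scoop grip:** (0.575, -0.271, 0.104), heading -18.4°. The two views agree.
- **Funnel:** (0.632, 0.203).
- **Dial:** axis foot at about (0.526, 0.139, 0.071), reading about 0.8.

I'll check the obstacle heights on the way to the scoop.

```bash
python3 - <<'E'
from h import *
for n in ('top','scene'):
    q=snap(n)['P'].reshape(-1,3);q=q[np.isfinite(q[:,0])]
    for t in np.linspace(0,1,9):
        c=np.array([.172,-.6])*(1-t)+np.array([.575,-.271])*t
        s=q[np.hypot(*(q[:,:2]-c).T)<.11]; print(n,c.round(2),len(s),np.percentile(s[:,2],99).round(3) if len(s) else None)
M=np.array([[-.316,0,.949],[-.949,0,-.316],[0,-1,0]]);print(np.linalg.det(M));print(torel([.575,-.271,.3],M))
E
```

```text
top [ 0.17 -0.6 ] 3499 0.384
top [ 0.22 -0.56] 3457 0.384
top [ 0.27 -0.52] 4069 0.357
top [ 0.32 -0.48] 5235 0.249
top [ 0.37 -0.44] 6186 0.224
top [ 0.42 -0.39] 7303 0.204
top [ 0.47 -0.35] 6688 0.055
top [ 0.52 -0.31] 6716 0.116
top [ 0.57 -0.27] 6587 0.116
scene [ 0.17 -0.6 ] 0 None
scene [ 0.22 -0.56] 0 None
scene [ 0.27 -0.52] 0 None
scene [ 0.32 -0.48] 0 None
scene [ 0.37 -0.44] 0 None
scene [ 0.42 -0.39] 4212 0.01
scene [ 0.47 -0.35] 10679 0.105
scene [ 0.52 -0.31] 15636 0.114
scene [ 0.57 -0.27] 13482 0.114
1.000457
(array([-206.2,  -81.2,  478.2]), array([-0. ,  0.6,  0. ]))
```

```bash
python3 -m inch '[[0,-20,0,0,0,0],[0,-30,0,0,0,0],[0,-30,0,0,0,0],[-20,0,0,0,0,0],[-30,0,15,0,0,0],[-30,0,30,0,0,0],[-30,0,35,0,0,0],[-30,0,40,0,0,0],[-30,0,40,0,0,0],[-26,0,40,0,0,0],[-10,0,40,0,0,0],[0,0,40,0,0,0]]' 60; python3 -c "from h import *;pose()"
```

```text
clock: 1.65
tool_pos: [0.3681, -0.3449, 0.2993]
eef_rot: [0.565, -0.426, 0.425, -0.565]
contact_force: [-0.4, -0.5, -0.2]
opening: 0.679
t 1.65 tcp [ 0.3681 -0.3449  0.2993] x [ 0.277 -0.961 -0.001] y [-0.001  0.001 -1.   ] z [ 0.961  0.277 -0.001] F [-0.4 -0.5 -0.2] op 59.8 q [ 0.83  0.43 -0.25  1.81  0.13  0.92 -0.77]
```

```bash
python3 -m inch '[[0,0,40,0,0,0],[0,0,40,0,0,0],[0,0,40,0,0,0],[0,0,40,0,0,0],[0,0,28,0,0.1,0],[0,0,0,0,0.1,0],[0,0,0,0,0.1,0],[0,0,0,0,0.1,0],[0,0,0,0,0.1,0],[0,0,0,0,0.1,0],[0,0,0,0,0,0],[0,0,0,0,0,0]]'; python3 - <<'E'
from h import *
pose()
M=np.array([[-.316,0,.949],[-.949,0,-.316],[0,-1,0]]);print(torel([.575,-.271,.3],M))
d=snap('wrist');cv2.imwrite('pics/w1.png',d['img'][:,:,::-1])
P=d['P'];m=((P[...,2]>.106)&(P[...,2]<.125)&(abs(P[...,0]-.575)<.09)&(abs(P[...,1]+.271)<.07)).astype(np.uint8)
k,lab,st,_=cv2.connectedComponentsWithStats(m);i=1+st[1:,4].argmax();Q=P[lab==i]
c=Q.mean(0)
Q=Q[:,:2];w,V=np.linalg.eigh((Q-c[:2]).T@(Q-c[:2]));a=V[:,1]*np.sign(V[0,1]);t=(Q-c[:2])@a
print(len(Q),c,(c[:2]+a*(t.max()+t.min())/2),np.ptp(t),np.ptp((Q-c[:2])@V[:,0]),np.degrees(np.arctan2(a[1],a[0])))
E
```

```text
clock: 2.65
tool_pos: [0.5484, -0.2961, 0.2987]
eef_rot: [0.415, -0.573, 0.573, -0.414]
contact_force: [0.0, 0.2, 0.4]
opening: 0.679
t 2.65 tcp [ 0.5484 -0.2961  0.2987] x [-0.313 -0.95   0.   ] y [-0. -0. -1.] z [ 0.95  -0.313 -0.   ] F [0.  0.2 0.4] op 59.8 q [ 0.46  0.6  -0.07  1.47  0.04  1.07 -1.51]
(array([-32.2,  -1.3,  17.4]), array([0.   , 0.003, 0.   ]))
2019 [ 0.58076041 -0.27319652  0.11349082] [ 0.57841649 -0.27241528] 0.11798038554896781 0.016256315414437394 -18.433517789105306
```

View pics/w1.png

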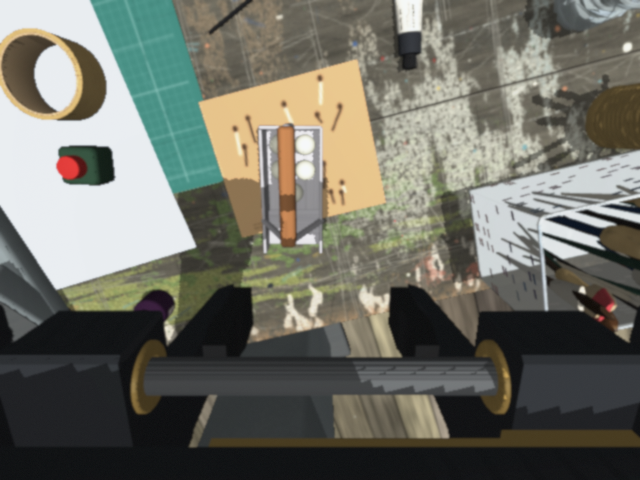

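The wrist view puts the handle between (287,125) and (289,245), with its centre within 3 mm of the earlier estimate. I'll align and descend.

```bash
python3 -m inch '[[-16,0,10,0,0.003,0],[-16,0,9.5,0,0,0],[0,30,0,0,0,0],[0,30,0,0,0,0],[0,30,0,0,0,0],[0,30,0,0,0,0],[0,30,0,0,0,0],[0,25,0,0,0,0],[0,18,0,0,0,0],[0,10,0,0,0,0],[0,8,0,0,0,0],[0,3,0,0,0,0]]'; python3 - <<'E'
from h import *
pose()
d=snap('wrist');cv2.imwrite('pics/w2.png',d['img'][:,:,::-1])
d=snap('scene');crop(d,320,520,200,450,3,'s2.png')
E
```

```text
clock: 3.7
tool_pos: [0.577, -0.2721, 0.0841]
eef_rot: [-0.413, 0.574, -0.574, 0.413]
contact_force: [-0.6, -0.2, 0.5]
opening: 0.681
t 3.7 tcp [ 0.577  -0.2721  0.0841] x [-0.318 -0.948 -0.   ] y [-0.  0. -1.] z [ 0.948 -0.318 -0.   ] F [-0.6 -0.2  0.5] op 60.0 q [ 0.4   0.87 -0.06  1.63  0.07  0.64 -1.59]
```

View pics/w2.png

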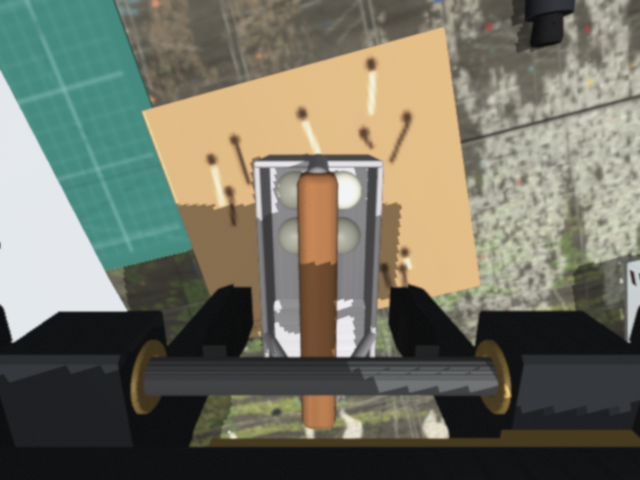

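View pics/s2.png

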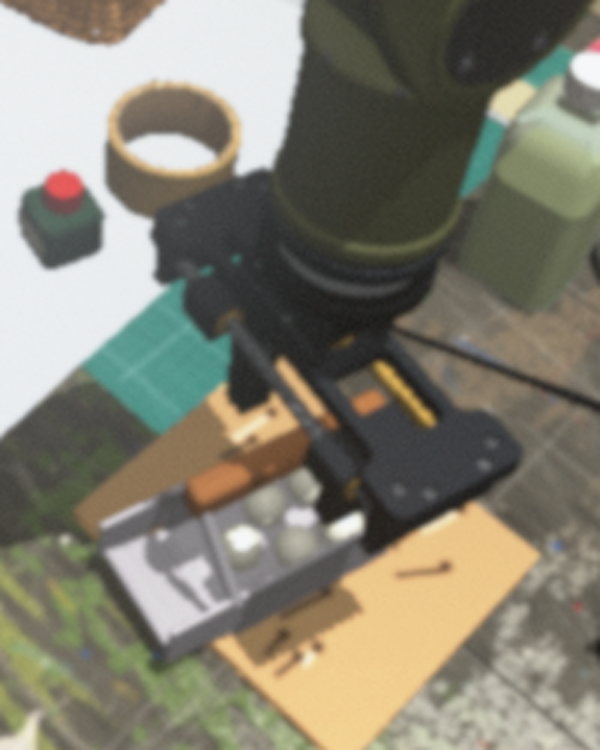

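The fingers straddle the bar near its middle. I'll close and lift gently.

```bash
python3 -m inch '[[0,0,0,0,0,0],[0,0,0,0,0,0],[0,0,0,0,0,0],[0,0,0,0,0,0],[0,0,0,0,0,0],[0,0,0,0,0,0],[0,0,0,0,0,0],[0,0,0,0,0,0],[0,0,0,0,0,0]]' 0 60; python3 -m inch '[[0,-3,0,0,0,0],[0,-6,0,0,0,0],[0,-10,0,0,0,0],[0,-15,0,0,0,0],[0,-20,0,0,0,0],[0,-20,0,0,0,0],[0,-25,0,0,0,0],[0,-25,0,0,0,0],[0,-25,0,0,0,0],[0,-20,0,0,0,0],[0,-12,0,0,0,0],[0,-6,0,0,0,0]]'; python3 - <<'E'
from h import *
pose()
d=snap('scene');crop(d,280,520,150,400,3,'s3.png')
E
```

```text
clock: 4.55
tool_pos: [0.5773, -0.2716, 0.0848]
eef_rot: [-0.413, 0.574, -0.574, 0.413]
contact_force: [0.8, 1.9, 1.4]
opening: 0.173
clock: 5.55
tool_pos: [0.5776, -0.2727, 0.2747]
eef_rot: [0.412, -0.573, 0.575, -0.413]
contact_force: [0.6, -0.7, -4.2]
opening: 0.175
t 5.55 tcp [ 0.5776 -0.2727  0.2747] x [-0.319 -0.948  0.001] y [ 0.004 -0.002 -1.   ] z [ 0.948 -0.319  0.004] F [ 0.6 -0.7 -4.2] op 15.4 q [ 0.4   0.65 -0.06  1.46  0.04  1.03 -1.57]
```

View pics/s3.png

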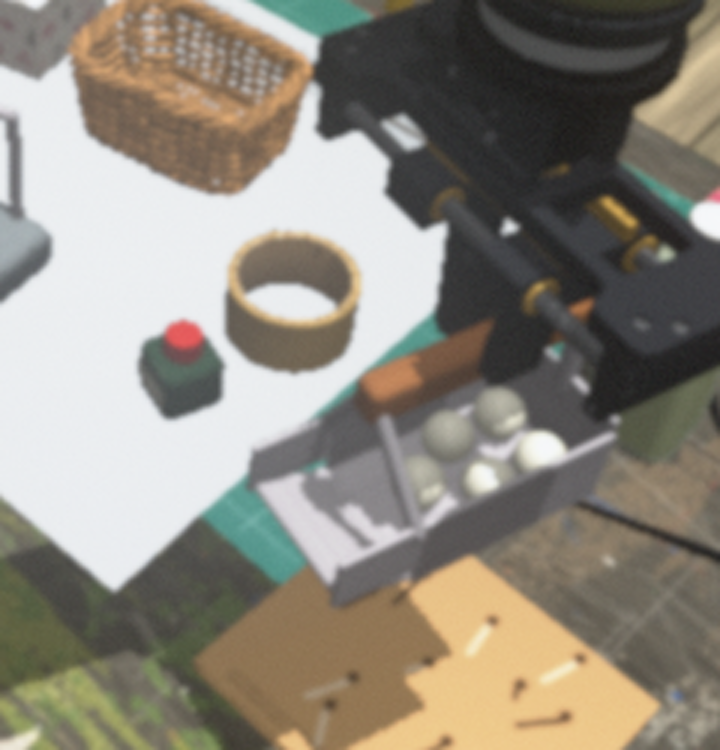

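It lifted level with all five balls in. I'll carry it across to the funnel.

```bash
python3 -m inch '[[0,-8,0,0,0,0],[-6,-12,0,0,0,0],[-14,-12,0,0,0,0],[-20,-12,0,0,0,0],[-26,-8,0,0,0,0],[-30,-3,0,0,0,0],[-32,0,0,0,0,0],[-32,0,0,0,0,0],[-32,0,0,0,0,0],[-32,0,0,0,0,0],[-32,0,0,0,0,0],[-32,0,0,0,0,0]]';python3 -m inch '[[-32,0,0,0,0,0],[-32,0,0,0,0,0],[-32,0,0,0,0,0],[-32,0,0,0,0,0],[-28,0,0,0,-0.02,0],[-20,0,0,0,-0.05,0],[-12,0,0,0,-0.07,0],[-4,0,0,0,-0.08,0],[0,0,0,0,-0.08,0],[0,0,0,0,-0.08,0],[0,0,0,0,-0.08,0],[0,0,0,0,-0.07,0]]'; python3 - <<'E'
from h import *
pose()
c,s=np.cos(np.radians(12)),np.sin(np.radians(12))
M=np.array([[s,0,c],[-c,0,s],[0,-1,0]]);print(torel([.736,.225,.33],M))
d=snap('scene');crop(d,120,360,30,280,3,'s4.png')
E
```

```text
clock: 6.6
tool_pos: [0.6682, 0.0024, 0.3256]
eef_rot: [-0.414, 0.575, -0.574, 0.412]
contact_force: [0.7, -0.3, -4.0]
opening: 0.174
clock: 7.6
tool_pos: [0.7274, 0.1831, 0.325]
eef_rot: [0.551, -0.446, 0.444, -0.548]
contact_force: [-0.1, -0.2, -4.8]
opening: 0.179
t 7.6 tcp [0.7274 0.1831 0.325 ] x [ 0.208 -0.978  0.001] y [-0.003 -0.001 -1.   ] z [ 0.978  0.208 -0.004] F [-0.1 -0.2 -4.8] op 15.7 q [-0.25  0.82 -0.16  0.93  0.12  1.41 -1.74]
(array([-39.2,  -5.1,  17.1]), array([0.004, 0.   , 0.001]))
```

View pics/s4.png

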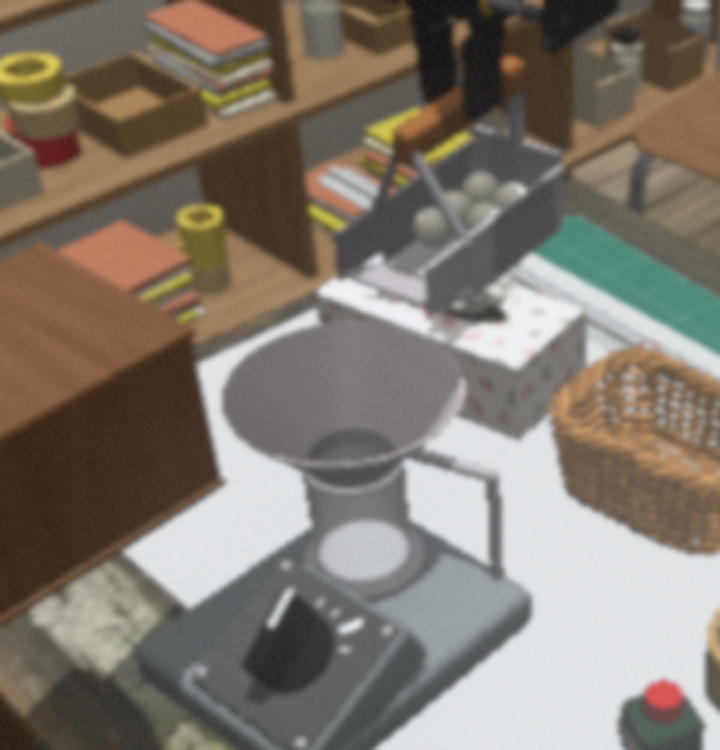

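Five balls are still in, and the lip (crop 385,280) is on the near side of the funnel. I'll centre it, tip to 14° and lower.

```bash
python3 -m inch '[[-8,0,4,0,0,0],[-14,0,6,0,0,0],[-12,0,5,0,0,0],[-5,0,2,0,0,0],[0,-4,-3,0.05,0,0],[0,-7.8,-6.2,0.1,0,0],[0,-7.8,-6.2,0.1,0,0],[0,10,-2.5,0,0,0],[0,16,-4,0,0,0],[0,18,-4.5,0,0,0],[0,12,-3,0,0,0],[0,6,-1.5,0,0,0]]'; python3 - <<'E'
from h import *
pose()
s=r.get_state();M=R.from_quat(s['eef_rot']).as_matrix();print('lip',s['tool_pos']+M@np.array([0,.058,-.081]))
d=snap('scene');crop(d,120,360,30,280,3,'s5.png')
d=snap('top');crop(d,150,310,150,290,4,'t5.png')
E
```

```text
clock: 8.65
tool_pos: [0.719, 0.221, 0.2779]
eef_rot: [-0.478, 0.389, -0.497, 0.611]
contact_force: [-0.4, -0.2, -4.6]
opening: 0.175
t 8.65 tcp [0.719  0.221  0.2779] x [ 0.203 -0.979  0.001] y [ 0.236  0.048 -0.971] z [0.95  0.197 0.241] F [-0.4 -0.2 -4.6] op 15.4 q [-0.31  0.7  -0.15  1.36  0.19  0.86 -1.88]
lip [0.65569196 0.20774172 0.20210476]
```

View pics/s5.png

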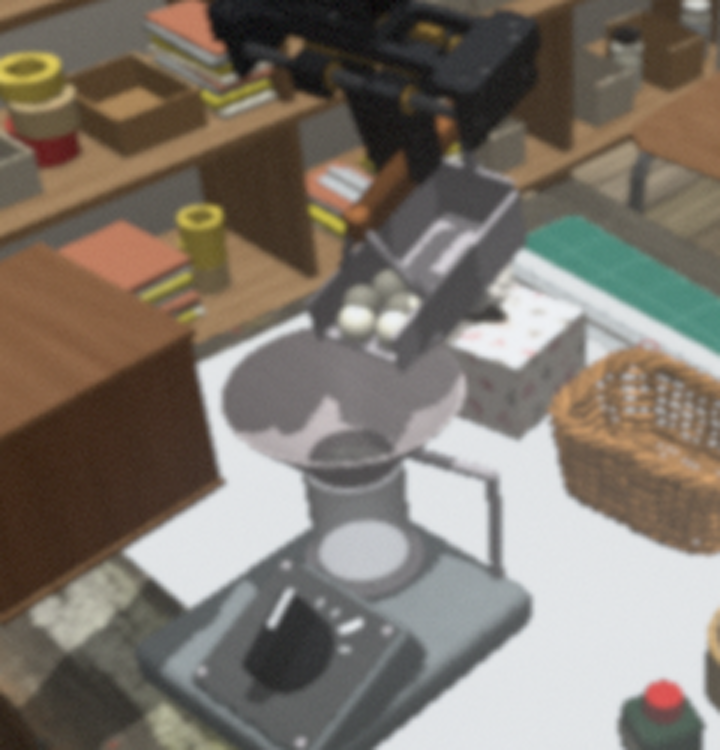

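View pics/t5.png

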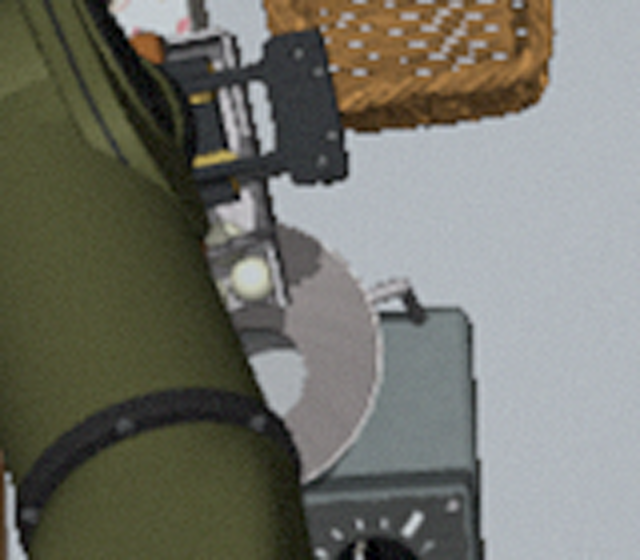

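The balls are gathered behind the lip, which sits about 24 mm past the funnel's centre. I'll tip on slowly, pivoting about the lip.

```bash
python3 -m inch '[[0,-2.2,-3.8,0.05,0,0],[0,-2.2,-3.8,0.05,0,0],[0,-2.2,-3.8,0.05,0,0],[0,-2.2,-3.8,0.05,0,0],[0,-4,-3,0.05,0,0],[0,0,0,0,0,0],[0,0,0,0,0,0],[0,0,0,0,0,0]]'; python3 - <<'E'
from h import *
pose()
s=r.get_state();M=R.from_quat(s['eef_rot']).as_matrix();print('lip',s['tool_pos']+M@np.array([0,.058,-.081]))
d=snap('scene');crop(d,120,360,30,280,3,'s6.png')
E
```

```text
clock: 9.42
tool_pos: [0.7012, 0.2181, 0.2885]
eef_rot: [-0.395, 0.322, -0.543, 0.668]
contact_force: [2.1, -0.2, -2.7]
opening: 0.173
t 9.42 tcp [0.7012 0.2181 0.2885] x [ 0.204 -0.979 -0.001] y [ 0.471  0.099 -0.877] z [0.858 0.179 0.481] F [ 2.1 -0.2 -2.7] op 15.2 q [-0.4   0.58 -0.02  1.71  0.31  0.38 -2.04]
lip [0.65898671 0.20931659 0.19866106]
```

View pics/s6.png

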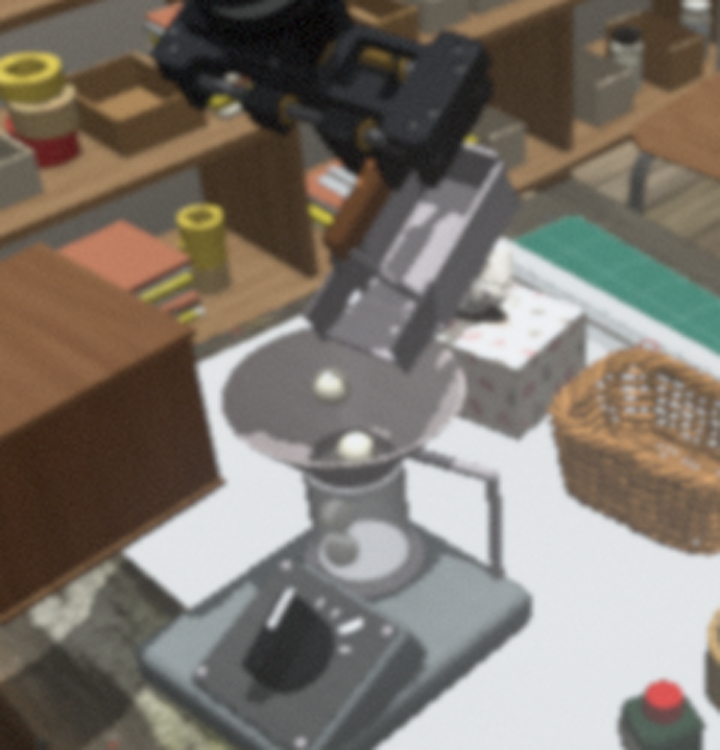

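The scoop looks empty. Two balls are still rolling in the funnel at (328,385) and (355,445), and one is visible in the jar. I'll hold and look again.

```bash
python3 -m inch '[[0,0,0,0,0,0],[0,0,0,0,0,0],[0,0,0,0,0,0],[0,0,0,0,0,0],[0,0,0,0,0,0],[0,0,0,0,0,0],[0,0,0,0,0,0],[0,0,0,0,0,0],[0,0,0,0,0,0]]'; python3 - <<'E'
from h import *
d=snap('scene');crop(d,150,310,60,260,4,'s7.png')
E
```

```text
clock: 10.22
tool_pos: [0.6995, 0.2173, 0.2868]
eef_rot: [-0.396, 0.322, -0.542, 0.667]
contact_force: [-0.2, -0.1, -3.2]
opening: 0.173
```

View pics/s7.png

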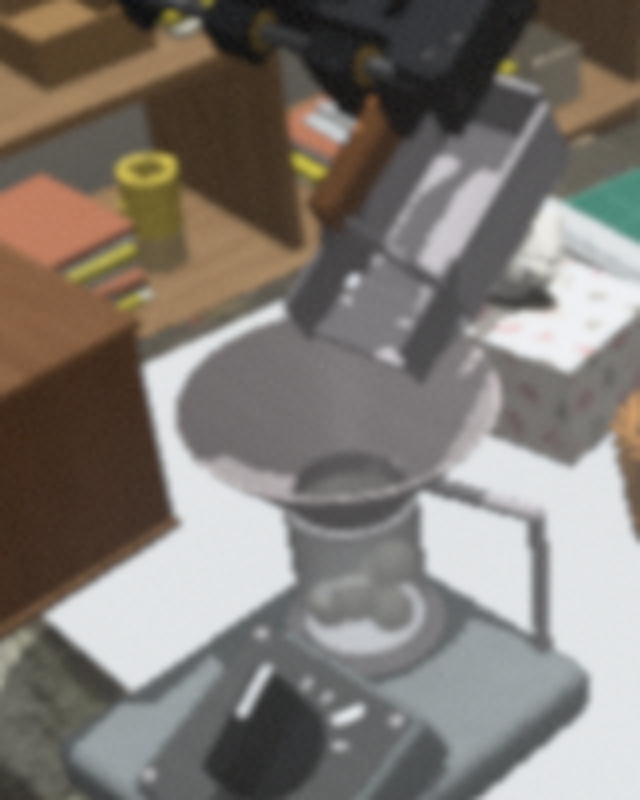

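Four balls can be made out in the jar at about (315,605), (350,600), (392,605) and (395,560). The funnel and scoop look clear, and the load dropped about 1.4 N, which matches five balls. I'll level the scoop, back off and count with the wrist camera.

```bash
python3 -m inch '[[0,-8,4,0,0,0],[0,-14,7,0,0,0],[0,-14,7,0,0,0],[0,-14,7,0,0,0],[0,4,6,-0.05,0,0],[0,8.4,5.4,-0.1,0,0],[0,8.4,5.4,-0.1,0,0],[0,8.4,5.4,-0.1,0,0],[0,8.4,5.4,-0.1,0,0],[0,4.2,2.7,-0.05,0,0],[0,-6,0,0,0,0],[0,-4,0,0,0,0]]'; python3 - <<'E'
from h import *
pose()
d=snap('scene');crop(d,120,360,30,280,3,'s8.png')
d=snap('wrist');cv2.imwrite('pics/w8.png',d['img'][:,:,::-1])
c,s=np.cos(np.radians(-18.4)),np.sin(np.radians(-18.4))
M=np.array([[s,0,c],[-c,0,s],[0,-1,0]]);print(torel([.577,-.272,.33],M))
E
```

```text
clock: 11.27
tool_pos: [0.7379, 0.2253, 0.3218]
eef_rot: [-0.549, 0.446, -0.446, 0.549]
contact_force: [0.7, 0.1, -2.5]
opening: 0.172
t 11.27 tcp [0.7379 0.2253 0.3218] x [ 0.204 -0.979 -0.   ] y [ 0.  0. -1.] z [0.979 0.204 0.   ] F [ 0.7  0.1 -2.5] op 15.1 q [-0.3   0.86 -0.16  0.83  0.12  1.45 -1.79]
(array([ 454.1,   -6.3, -259. ]), array([-0.005,  0.527, -0.002]))
```

View pics/s8.png

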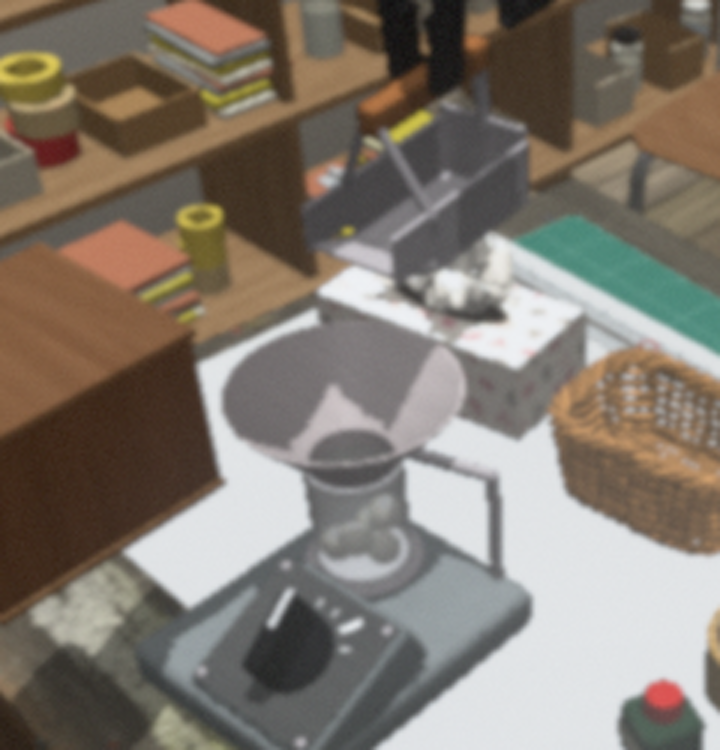

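View pics/w8.png

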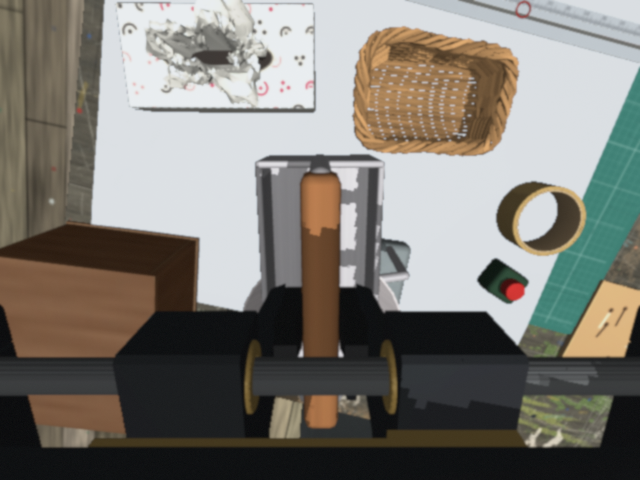

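The scoop is empty and level in both views. I'll carry it back to its pad.

```bash
python3 -m inch '[[10,0,-6,0,0,0],[25,0,-14,0,0,0],[35,0,-20,0,0,0],[35,0,-20,0,0,0],[35,0,-20,0,0,0],[35,0,-20,0,0,0],[35,0,-20,0,0,0],[35,0,-20,0,0,0],[35,0,-20,0,0,0],[35,0,-20,0,0,0],[35,0,-20,0,0,0],[35,0,-20,0,0,0]]'; python3 -m inch '[[35,0,-20,0,0,0],[24,0,-14,0,0,0],[10,0,-5,0,0.05,0],[0,0,0,0,0.09,0],[0,0,0,0,0.1,0],[0,0,0,0,0.1,0],[0,0,0,0,0.1,0],[0,0,0,0,0.087,0],[0,0,0,0,0,0]]'; python3 - <<'E'
from h import *
pose()
d=snap('top');crop(d,360,480,180,340,4,'t9.png')
c,s=np.cos(np.radians(-18.4)),np.sin(np.radians(-18.4))
M=np.array([[s,0,c],[-c,0,s],[0,-1,0]]);print(torel([.577,-.272,.0855],M))
d=snap('scene')
# tape/bottle positions now for disturbance check
P=d['P']
crop(d,100,340,30,280,3,'s9.png')
E
```

```text
clock: 12.37
tool_pos: [0.599, -0.1982, 0.3251]
eef_rot: [-0.548, 0.444, -0.447, 0.549]
contact_force: [0.8, -0.2, -3.0]
opening: 0.172
clock: 13.12
tool_pos: [0.5765, -0.2709, 0.3245]
eef_rot: [0.413, -0.573, 0.575, -0.414]
contact_force: [-0.9, -0.2, -3.6]
opening: 0.17
t 13.12 tcp [ 0.5765 -0.2709  0.3245] x [-0.317 -0.948  0.   ] y [ 0.003 -0.001 -1.   ] z [ 0.948 -0.317  0.003] F [-0.9 -0.2 -3.6] op 15.0 q [ 0.39  0.6  -0.05  1.39  0.03  1.15 -1.55]
(array([7.000e-01, 2.387e+02, 2.000e-01]), array([-0.003,  0.002,  0.   ]))
```

View pics/s9.png

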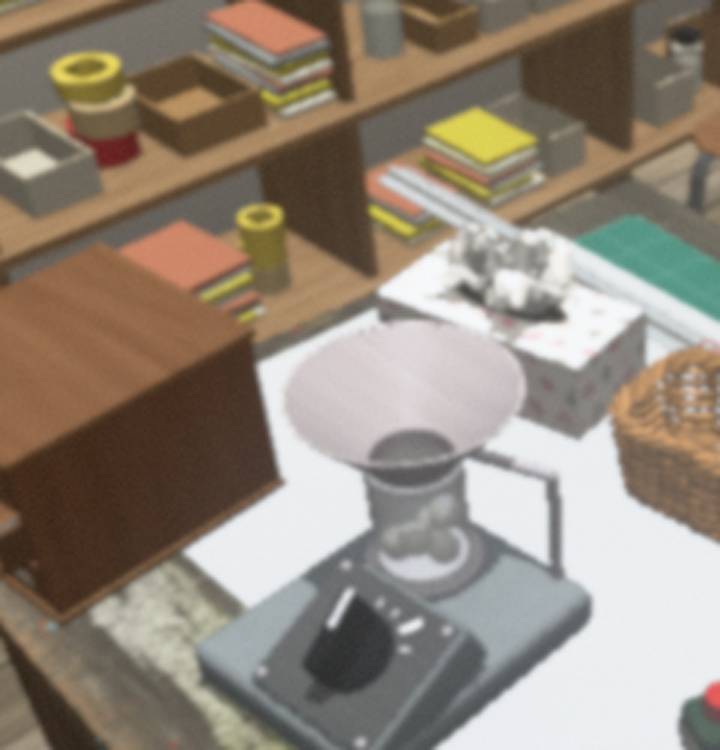

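```bash
python3 -m inch '[[0,15,0,0,0,0],[0,28,0,0,0,0],[0,32,0,0,0,0],[0,32,0,0,0,0],[0,32,0,0,0,0],[0,30,0,0,0,0],[0,24,0,0,0,0],[0,16,0,0,0,0],[0,8,0,0,0,0],[0,5,0,0,0,0],[0,0,0,0,0,0]]'; python3 - <<'E'
from h import *
pose()
d=snap('scene');crop(d,320,500,300,460,4,'s10.png')
E
```

```text
clock: 14.13
tool_pos: [0.5765, -0.272, 0.1005]
eef_rot: [-0.414, 0.573, -0.573, 0.414]
contact_force: [0.6, 0.5, -2.8]
opening: 0.169
t 14.13 tcp [ 0.5765 -0.272   0.1005] x [-0.315 -0.949 -0.   ] y [-0.  0. -1.] z [ 0.949 -0.315 -0.   ] F [ 0.6  0.5 -2.8] op 14.9 q [ 0.39  0.85 -0.05  1.63  0.06  0.67 -1.57]
```

View pics/s10.png

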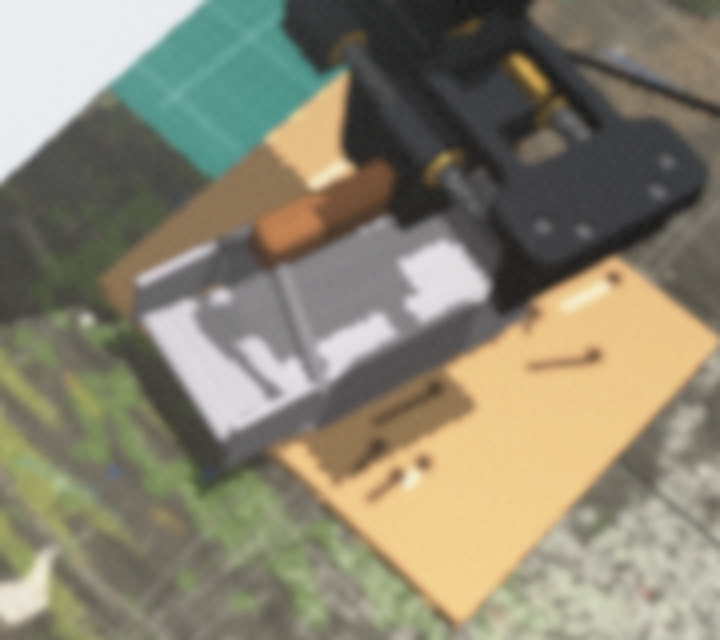

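```bash
python3 -m inch '[[0,6,0,0,0,0],[0,4,0,0,0,0],[0,3,0,0,0,0],[0,1,0,0,0,0],[0,0,0,0,0,0]]'; python3 -c "from h import *;pose()"
```

```text
clock: 14.6
tool_pos: [0.5762, -0.2722, 0.0864]
eef_rot: [-0.414, 0.574, -0.573, 0.413]
contact_force: [-0.1, 0.6, -3.1]
opening: 0.174
t 14.6 tcp [ 0.5762 -0.2722  0.0864] x [-0.316 -0.949  0.   ] y [-0.001 -0.    -1.   ] z [ 0.949 -0.316 -0.001] F [-0.1  0.6 -3.1] op 15.3 q [ 0.39  0.87 -0.05  1.63  0.06  0.64 -1.58]
```

```bash
python3 -m inch '[[0,1,0,0,0,0],[0,1,0,0,0,0],[0,1,0,0,0,0],[0,0,0,0,0,0]]'; python3 -c "from h import *;pose()"
```

```text
clock: 14.93
tool_pos: [0.5768, -0.2719, 0.0846]
eef_rot: [0.414, -0.573, 0.574, -0.414]
contact_force: [-2.2, 1.9, 3.4]
opening: 0.173
t 14.93 tcp [ 0.5768 -0.2719  0.0846] x [-0.315 -0.949 -0.   ] y [ 0.001 -0.    -1.   ] z [ 0.949 -0.315  0.001] F [-2.2  1.9  3.4] op 15.2 q [ 0.39  0.87 -0.05  1.63  0.06  0.64 -1.58]
```

It's in contact with the pad, with the force reversed to +3.4 N. I'll release and lift.

```bash
python3 -m inch '[[0,0,0,0,0,0],[0,0,0,0,0,0],[0,0,0,0,0,0],[0,0,0,0,0,0],[0,0,0,0,0,0],[0,0,0,0,0,0]]' 60 20; python3 -m inch '[[0,-5,0,0,0,0],[0,-12,0,0,0,0],[0,-25,0,0,0,0],[0,-35,0,0,0,0],[0,-40,0,0,0,0],[0,-40,0,0,0,0],[0,-35,0,0,0,0],[0,-15,0,0,0,0]]'; python3 - <<'E'
from h import *
pose()
d=snap('scene');crop(d,320,500,300,460,4,'s11.png')
P=d['P'];m=np.zeros((480,640),np.uint8);m[320:400,350:480]=((P[...,2]>.106)&(P[...,2]<.125))[320:400,350:480]
k,lab,st,_=cv2.connectedComponentsWithStats(m);i=1+st[1:,4].argmax();Q=P[lab==i];print(len(Q),Q.mean(0),np.percentile(Q[:,2],[5,95]))
E
```

```text
clock: 15.43
tool_pos: [0.5764, -0.2723, 0.0835]
eef_rot: [0.414, -0.574, 0.574, -0.413]
contact_force: [-0.1, 0.5, 0.4]
opening: 0.607
clock: 16.1
tool_pos: [0.5787, -0.2733, 0.2977]
eef_rot: [0.412, -0.571, 0.577, -0.415]
contact_force: [0.8, 0.2, 1.1]
opening: 0.682
t 16.1 tcp [ 0.5787 -0.2733  0.2977] x [-0.316 -0.949  0.001] y [ 0.009 -0.004 -1.   ] z [ 0.949 -0.316  0.01 ] F [0.8 0.2 1.1] op 60.0 q [ 0.4   0.62 -0.05  1.43  0.03  1.08 -1.55]
831 [ 0.57239208 -0.27319053  0.11269459] [0.10767603 0.11527793]
```

View pics/s11.png

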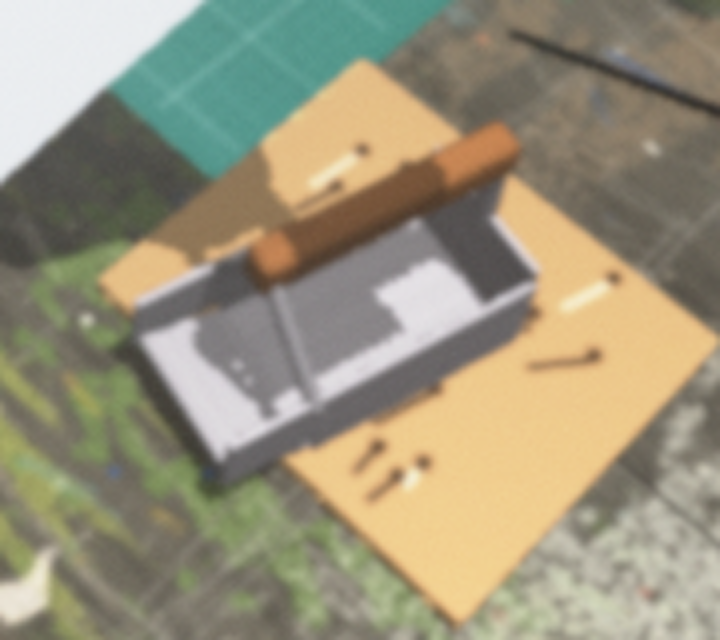

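The scoop stands on its pad, empty. For the dial, the gripper body (187 mm wide) would come close to the funnel by the end of a gripped turn. So I'll push the bar's tail end clockwise with closed fingers, away from the funnel. I'll move over and close.

```bash
python3 -m inch '[[-15,0,-12,0,0,0],[-30,0,-22,0,0,0],[-33,0,-24,0,0,0],[-33,0,-24,0,0,0],[-33,0,-24,0,0,0],[-33,0,-24,0,0,0],[-33,0,-24,0,0,0],[-33,0,-24,0,0,0],[-33,0,-24,0,0,0],[-25,0,-18,0,0,0],[-10,0,-7,0,0,0],[0,0,0,0,0,0]]' 0; python3 -m inch '[[0,0,0,0,-0.1,0],[0,0,0,0,-0.1,0],[0,0,0,0,-0.1,0],[0,0,0,0,-0.09,0],[0,0,0,0.1,0,0],[0,0,0,0.1,0,0],[0,0,0,0.1,0,0],[0,0,0,0.1,0,0],[0,0,0,0.03,0,0],[0,0,0,0,0,0],[0,0,0,0,0,0]]'; cat >> h.py <<'E'
A=np.array([.526,.139,.071]);yw=np.radians(4.2);t_=np.radians(25)
n=np.array([-np.sin(t_)*np.cos(yw),-np.sin(t_)*np.sin(yw),np.cos(t_)]);up=np.array([np.cos(t_)*np.cos(yw),np.cos(t_)*np.sin(yw),np.sin(t_)]);rt=np.cross(up,n)
MD=np.c_[rt,-n,up]
def dialc():
    s=r.get_state();v=s['tool_pos']-A;print('tcp in dial frame rt,up,n mm',(np.array([v@rt,v@up,v@n])*1000).round(1))
E
python3 - <<'E'
from h import *
pose();dialc()
print(torel(A+.1*n+.04*rt-.027*up,MD))
d=snap('wrist');cv2.imwrite('pics/w12.png',d['img'][:,:,::-1])
E
```

```text
clock: 17.15
tool_pos: [0.4578, 0.0984, 0.2909]
eef_rot: [-0.415, 0.573, -0.571, 0.416]
contact_force: [-0.6, -0.7, -0.2]
opening: 0.006
clock: 18.07
tool_pos: [0.4595, 0.0937, 0.2909]
eef_rot: [-0.395, 0.368, -0.575, 0.615]
contact_force: [0.7, 0.2, -0.1]
opening: 0.006
t 18.07 tcp [0.4595 0.0937 0.2909] x [ 0.068 -0.998  0.001] y [ 0.416  0.027 -0.909] z [0.907 0.062 0.417] F [ 0.7  0.2 -0.1] op 0.5 q [-0.52  0.24  0.15  2.33  0.52  0.19 -2.38]
tcp in dial frame rt,up,n mm [ 40.3  29.8 228.7]
(array([ -0.5, 129.1, -55.9]), array([ 0.007, -0.004,  0.003]))
```

View pics/w12.png

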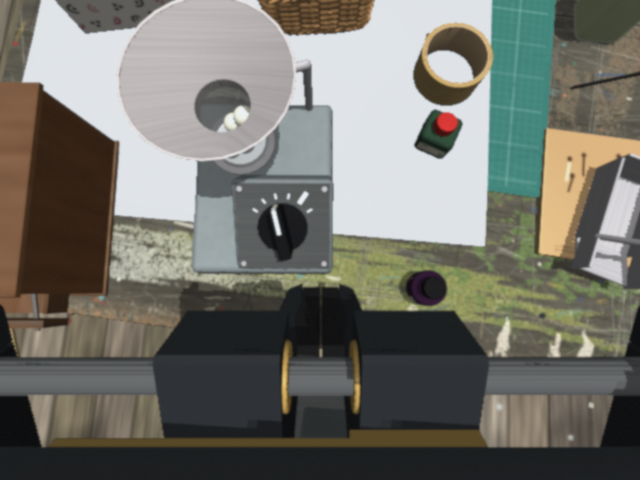

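The fully tilted pose is near the joint limits, so I'll use a tilt of about 11° instead. The wrist view shows two balls at (232,122) and (243,113) through the funnel outlet, so I'll check with depth that they're down in the jar.

```bash
python3 - <<'E'
from h import *
d=snap('wrist');P=d['P'];crop(d,180,340,60,280,3,'w13.png')
v=d['hsv'][...,2].astype(int)
for p in ((232,122),(243,113),(225,110),(215,100),(225,130)): print(p,P[p[1],p[0]].round(4),d['img'][p[1],p[0]])
m=np.zeros((480,640),np.uint8);m[75:135,195:255]=1
q=P[(m>0)&(np.hypot(P[...,0]-.632,P[...,1]-.203)<.03)];print(np.percentile(q[:,2],[0,25,50,75,95,100]).round(4))
# skirt / dial check: points above panel plane
D=np.stack([(P-A)@rt,(P-A)@up,(P-A)@n],-1)*1000
m=(abs(D[...,0])<45)&(abs(D[...,1])<45)&(D[...,2]>26)&(D[...,2]<45)
q=D[m];print(len(q));
c=q[:,:2].mean(0);w,V=np.linalg.eigh(np.cov((q[:,:2]-c).T));t=(q[:,:2]-c)@V[:,1];print('bar c',c,'mid',c+V[:,1]*(t.max()+t.min())/2,'len',np.ptp(t),'dir(rt,up)',V[:,1],'nmax',np.percentile(q[:,2],[50,95]))
m=(abs(D[...,0])<45)&(abs(D[...,1])<45)&(abs(D[...,2])<4);print('panel off med',np.median(D[m][:,2]))
E
```

```text
(232, 122) [0.6459 0.2088 0.0714] [237 240 242]
(243, 113) [0.6499 0.1931 0.0872] [237 241 243]
(225, 110) [0.6601 0.2185 0.0714] [92 95 96]
(215, 100) [0.6572 0.2221 0.0986] [86 86 84]
(225, 130) [0.6465 0.2234 0.0466] [195 199 201]
[0.0447 0.0846 0.1214 0.1294 0.1334 0.1357]
748
bar c [-0.17912022  1.36352014] mid [0.06692735 0.10461393] len 56.46080333139214 dir(rt,up) [-0.19181625  0.98143086] nmax [34.11974431 35.6091639 ]
panel off med -0.4200482847695119
```

View pics/w13.png

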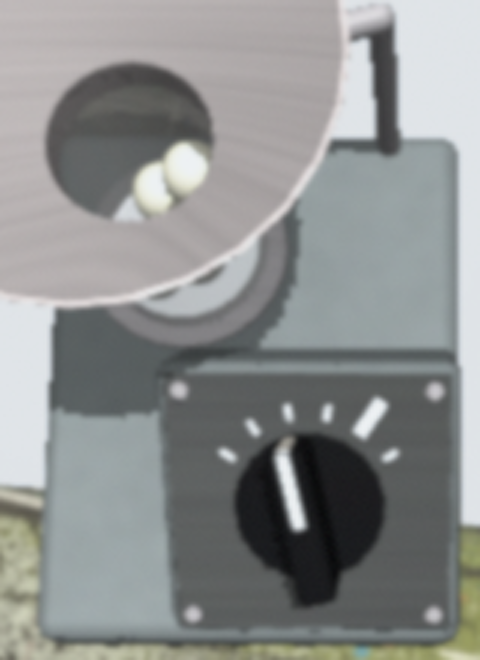

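The dial axis is confirmed at the expected spot with the bar at 0.81. Both visible balls are below z = 0.09, so they're inside the jar. Before turning the dial I'll look for the fifth ball in the current top and scene views.

```bash
python3 - <<'E'
from h import *
d=snap('top');cv2.imwrite('pics/t14.png',d['img'][:,:,::-1])
d=snap('scene');P=d['P']
c=d['img'][165:225,205:275,::-1];c=cv2.convertScaleAbs(c,alpha=1.6,beta=-80);cv2.imwrite('pics/s14.png',cv2.resize(c,None,fx=9,fy=9,interpolation=cv2.INTER_CUBIC))
E
```

```text
(no output)
```

View pics/t14.png

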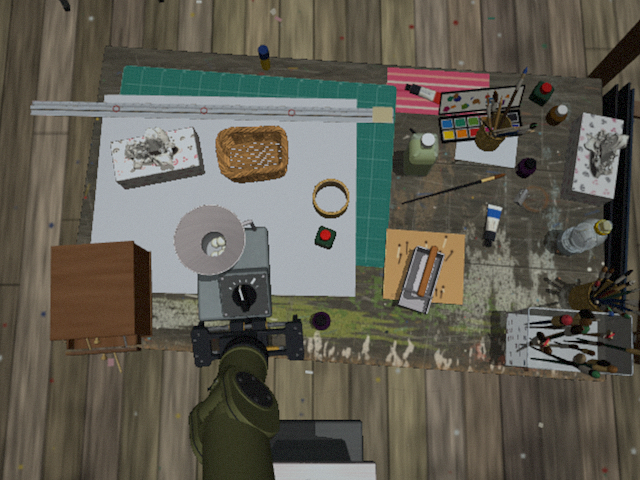

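View pics/s14.png

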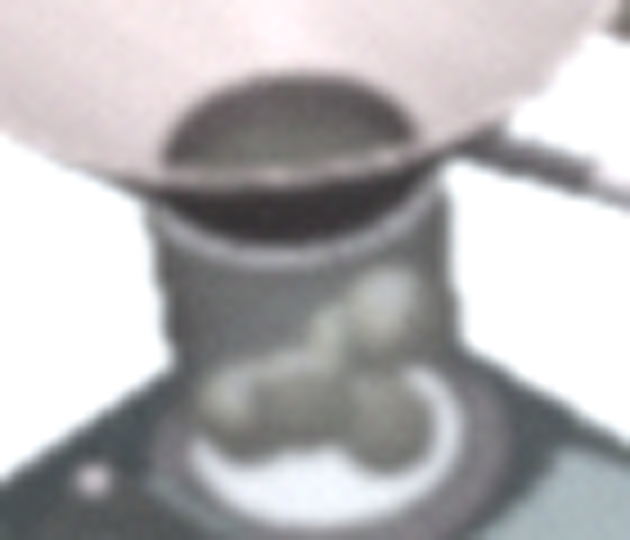

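The contrast-stretched jar shows five balls at (230,405), (300,400), (390,420), (385,305) and, partly hidden, (330,340). None are anywhere else. Next I'll reduce the tilt and hover beside the dial's tail.

```bash
python3 -m inch '[[0,0,0,-0.1,0,0],[0,0,0,-0.1,0,0],[0,0,0,-0.03,0,0],[0,0,0,0,0,0]]'; python3 - <<'E'
from h import *
pose();dialc()
c,s=np.cos(-.236),np.sin(-.236)
M2=MD@R.from_rotvec([-.236,0,0]).as_matrix()
for k in (.06,.014): print(k,torel(A+k*n+.042*rt-.027*up,M2))
E
```

```text
clock: 18.6
tool_pos: [0.464, 0.0926, 0.2905]
eef_rot: [-0.451, 0.422, -0.539, 0.573]
contact_force: [0.8, -0.3, 0.2]
opening: 0.005
t 18.6 tcp [0.464  0.0926 0.2905] x [ 0.062 -0.998  0.003] y [ 0.238  0.012 -0.971] z [0.969 0.061 0.238] F [ 0.8 -0.3  0.2] op 0.5 q [-0.21  0.3  -0.18  2.13  0.27  0.51 -2.1 ]
tcp in dial frame rt,up,n mm [ 41.7  33.6 226.6]
0.06 (array([ -0.5, 175.2, -27. ]), array([-0.04 , -0.01 ,  0.006]))
0.014 (array([ -0.8, 220.3, -18.1]), array([-0.04 , -0.01 ,  0.006]))
```

```bash
python3 -m inch '[[0,0,-12,-0.02,-0.01,0],[0,15,-15,-0.02,0,0],[0,25,0,0,0,0],[0,30,0,0,0,0],[0,30,0,0,0,0],[0,30,0,0,0,0],[0,25,0,0,0,0],[0,15,0,0,0,0],[0,5,0,0,0,0],[0,0,0,0,0,0]]'; python3 - <<'E'
from h import *
pose();dialc()
M2=MD@R.from_rotvec([-.236,0,0]).as_matrix()
print(torel(A+.014*n+.042*rt-.027*up,M2))
d=snap('wrist');cv2.imwrite('pics/w15.png',d['img'][:,:,::-1])
E
```

```text
clock: 19.43
tool_pos: [0.4679, 0.0925, 0.1214]
eef_rot: [-0.471, 0.429, -0.525, 0.564]
contact_force: [-0.4, 0.6, -0.1]
opening: 0.008
t 19.43 tcp [0.4679 0.0925 0.1214] x [ 0.081 -0.997  0.011] y [ 0.188  0.004 -0.982] z [0.979 0.082 0.188] F [-0.4  0.6 -0.1] op 0.7 q [-0.36  0.64  0.04  2.29  0.82  0.04 -2.64]
tcp in dial frame rt,up,n mm [ 42.1 -34.3  71.6]
(array([-0.4, 54. , 21.2]), array([0.011, 0.01 , 0.01 ]))
```

View pics/w15.png

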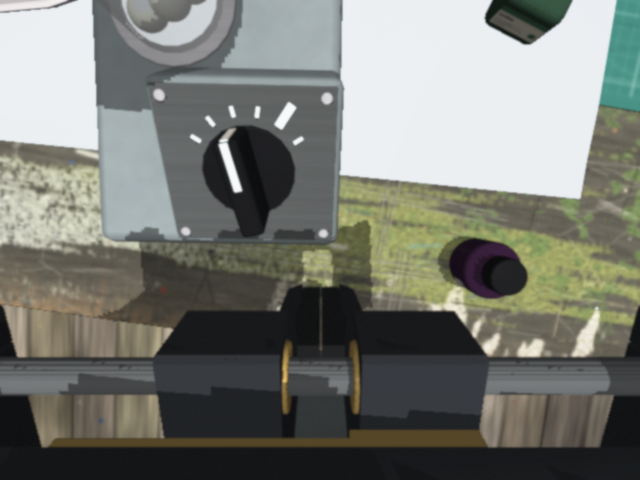

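The wrist is at its limit even with an 11° tilt (q6 = 0.04). A vertical tool gives it margin, so I'll straighten up in place.

```bash
python3 -m inch '[[0,-5,0,-0.1,0,0],[0,-5,0,-0.1,0,0],[0,0,0,-0.03,0,0],[0,0,0,0,0,0],[0,0,0,0,0,0]]'; python3 - <<'E'
from h import *
pose();dialc()
M2=MD@R.from_rotvec([-np.radians(25),0,0]).as_matrix()
for k in (.04,.016):print(torel(A+k*n+.042*rt-.028*up,M2))
E
```

```text
clock: 19.9
tool_pos: [0.4687, 0.0902, 0.1215]
eef_rot: [-0.51, 0.466, -0.497, 0.526]
contact_force: [0.3, -0.3, -0.3]
opening: 0.008
t 19.9 tcp [0.4687 0.0902 0.1215] x [ 0.073 -0.997  0.017] y [ 0.048 -0.014 -0.999] z [0.996 0.074 0.046] F [ 0.3 -0.3 -0.3] op 0.7 q [-0.07  0.68 -0.37  2.13  0.69  0.42 -2.5 ]
tcp in dial frame rt,up,n mm [ 44.5 -33.7  71.5]
(array([-2.9, 26.9, 17.2]), array([-0.046, -0.   ,  0.017]))
(array([-3.3, 49.1, 26.4]), array([-0.046, -0.   ,  0.017]))
```

```bash
python3 -m inch '[[0,0,10,-0.04,0,0],[0,10,10,0,0,0.01],[0,15,6,0,0,0],[0,15,0,0,0,0],[0,8,0,0,0,0],[0,0,0,0,0,0]]'; python3 - <<'E'
from h import *
pose();dialc()
d=snap('wrist');cv2.imwrite('pics/w16.png',d['img'][:,:,::-1])
d=snap('scene');crop(d,130,330,110,310,4,'s16.png')
E
```

```text
clock: 20.4
tool_pos: [0.4932, 0.0916, 0.0726]
eef_rot: [0.521, -0.477, 0.484, -0.517]
contact_force: [-1.0, 0.0, 0.1]
opening: 0.009
t 20.4 tcp [0.4932 0.0916 0.0726] x [ 0.076 -0.997  0.01 ] y [ 0.003 -0.01  -1.   ] z [0.997 0.076 0.003] F [-1.   0.   0.1] op 0.8 q [-0.06  0.8  -0.36  2.05  0.7   0.42 -2.47]
tcp in dial frame rt,up,n mm [ 44.9 -32.2  16.7]
```

View pics/w16.png

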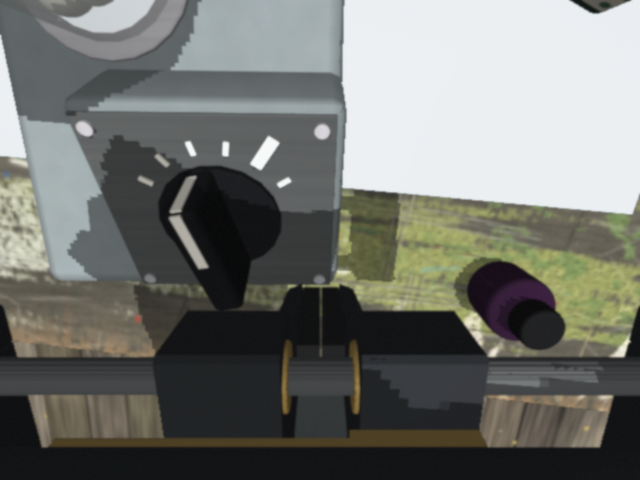

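View pics/s16.png

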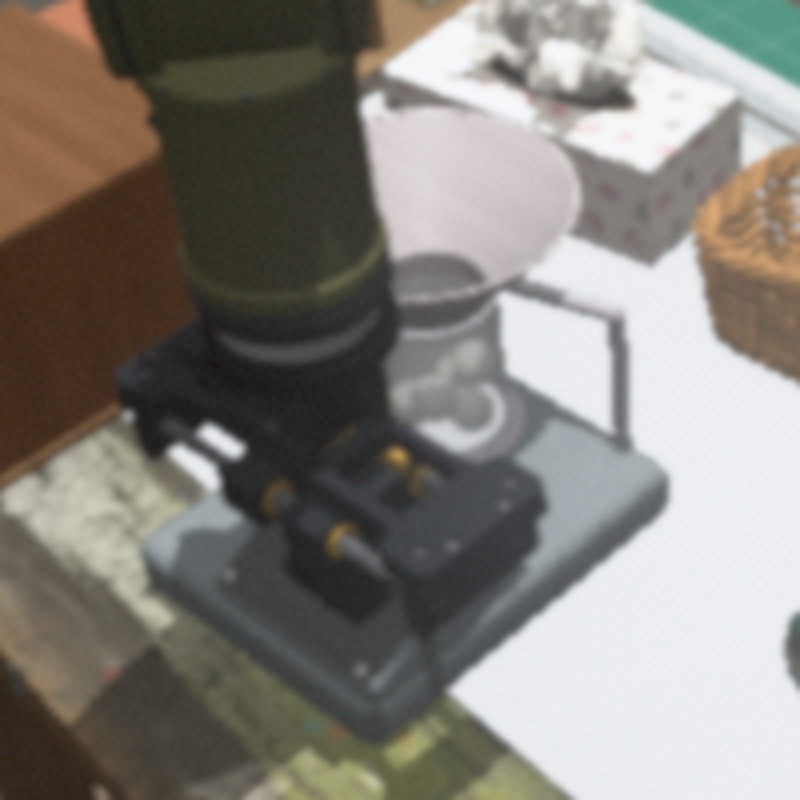

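From here the wrist camera sees the marks and pointer well. I'll move 5 mm uphill and then push the tail leftward in small steps.

```bash
python3 -m inch '[[-4,0,5,0,0,0],[-5,0,0,0,0,0],[-4,0,0,0,0,0],[-4,0,0,0,0,0],[-3,0,0,0,0,0],[-3,0,0,0,0,0],[0,0,0,0,0,0]]'; cat >> h.py <<'E'
def dang(name=None):
    d=snap('wrist');P=d['P']
    if name: crop(d,60,360,60,340,2,name)
    D=np.stack([(P-A)@rt,(P-A)@up,(P-A)@n],-1)*1000
    w=(d['hsv'][...,2]>150)&(d['hsv'][...,1]<60)&(np.hypot(D[...,0],D[...,1])<34)&(D[...,2]>28)&(D[...,2]<40)
    q=D[w]
    m=(np.hypot(D[...,0],D[...,1])<31)&(D[...,2]>30)&(D[...,2]<39)
    for nm,q in (('line',D[w]),('top',D[m])):
        if len(q)<10: print(nm,len(q));continue
        c=q[:,:2].mean(0);V=np.linalg.eigh(np.cov((q[:,:2]-c).T))[1][:,1];V=V*np.sign(V[1]);print(nm,len(q),'c',c.round(1),'dial',round(1+np.arctan2(V[0],V[1]),3))
E
python3 - <<'E'
from h import *
pose();dialc();dang('w17.png')
E
```

```text
clock: 21.08
tool_pos: [0.4987, 0.1158, 0.0737]
eef_rot: [0.519, -0.477, 0.484, -0.518]
contact_force: [-0.5, -0.7, -0.4]
opening: 0.007
t 21.08 tcp [0.4987 0.1158 0.0737] x [ 0.076 -0.997  0.008] y [ 0.007 -0.008 -1.   ] z [0.997 0.076 0.006] F [-0.5 -0.7 -0.4] op 0.6 q [-0.1   0.8  -0.37  2.02  0.69  0.44 -2.5 ]
tcp in dial frame rt,up,n mm [ 21.2 -25.1  14.7]
line 458 c [-3.8 15.1] dial 0.813
top 3431 c [1.6 7.6] dial 0.507
```

View pics/w17.png

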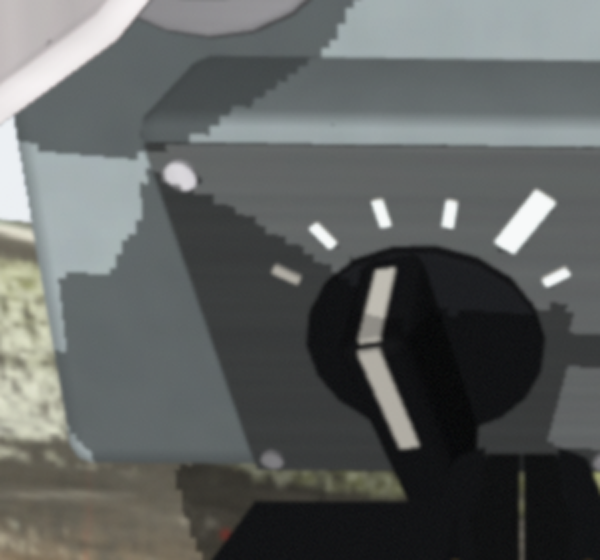

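No contact yet. The line reading (0.81) works as feedback, so I'll continue.

```bash
python3 -m inch '[[-2,0,0,0,0,0],[-2,0,0,0,0,0],[-2,0,0,0,0,0],[-2,0,0,0,0,0],[0,0,0,0,0,0]]'; python3 - <<'E'
from h import *
pose();dialc();dang()
E
```

```text
clock: 21.55
tool_pos: [0.4982, 0.1168, 0.0733]
eef_rot: [0.52, -0.477, 0.488, -0.514]
contact_force: [2.2, -10.8, 1.9]
opening: 0.004
t 21.55 tcp [0.4982 0.1168 0.0733] x [ 0.07  -0.997  0.018] y [ 0.005 -0.018 -1.   ] z [0.998 0.07  0.004] F [  2.2 -10.8   1.9] op 0.3 q [-0.11  0.8  -0.37  2.02  0.68  0.45 -2.51]
tcp in dial frame rt,up,n mm [ 20.1 -25.6  14.5]
line 480 c [-3.5 15.3] dial 0.835
top 3404 c [1.7 7.7] dial 0.511
```

There's contact (10.8 N), with the arm yielding elastically. I'll keep adding in small steps until it clicks.

```bash
python3 -m inch '[[-1.5,0,0,0,0,0],[-1.5,0,0,0,0,0],[0,0,0,0,0,0]]'; python3 - <<'E'
from h import *
pose();dialc();dang('w18.png')
E
```

```text
clock: 21.85
tool_pos: [0.4975, 0.1176, 0.0732]
eef_rot: [0.521, -0.477, 0.489, -0.512]
contact_force: [0.5, -12.2, 1.9]
opening: 0.007
t 21.85 tcp [0.4975 0.1176 0.0732] x [ 0.068 -0.997  0.021] y [ 0.004 -0.021 -1.   ] z [0.998 0.068 0.002] F [  0.5 -12.2   1.9] op 0.6 q [-0.12  0.8  -0.36  2.02  0.68  0.45 -2.51]
tcp in dial frame rt,up,n mm [ 19.2 -26.3  14.7]
line 555 c [-2.3 17. ] dial 0.917
top 3445 c [2.1 7.4] dial 0.622
```

View pics/w18.png

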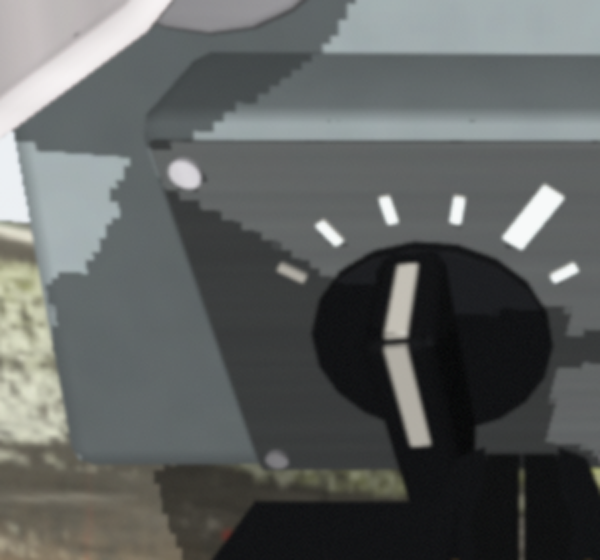

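Turning: 0.92 now. Continuing.

```bash
python3 -m inch '[[-1,0,0,0,0,0],[-1,0,0,0,0,0],[0,0,0,0,0,0]]'; python3 - <<'E'
from h import *
pose();dialc();dang()
E
```

```text
clock: 22.15
tool_pos: [0.4967, 0.12, 0.0729]
eef_rot: [0.522, -0.477, 0.488, -0.512]
contact_force: [0.9, -11.6, 2.5]
opening: 0.003
t 22.15 tcp [0.4967 0.12   0.0729] x [ 0.069 -0.997  0.021] y [ 0.003 -0.021 -1.   ] z [0.998 0.069 0.001] F [  0.9 -11.6   2.5] op 0.3 q [-0.12  0.8  -0.36  2.02  0.68  0.45 -2.51]
tcp in dial frame rt,up,n mm [ 16.8 -26.9  14.7]
line 590 c [ 3.4 17.2] dial 1.226
top 3628 c [3.6 6. ] dial 1.024
```

It clicked to 1.2. On to the next.

```bash
python3 -m inch '[[-1,0,0,0,0,0],[-1,0,0,0,0,0],[0,0,0,0,0,0]]'; python3 - <<'E'
from h import *
pose();dialc();dang('w20.png')
E
```

```text
clock: 22.45
tool_pos: [0.4966, 0.1202, 0.0729]
eef_rot: [0.522, -0.477, 0.489, -0.511]
contact_force: [0.6, -15.7, 3.6]
opening: 0.005
t 22.45 tcp [0.4966 0.1202 0.0729] x [ 0.067 -0.997  0.023] y [ 0.002 -0.023 -1.   ] z [0.998 0.067 0.001] F [  0.6 -15.7   3.6] op 0.4 q [-0.12  0.8  -0.36  2.02  0.68  0.46 -2.52]
tcp in dial frame rt,up,n mm [ 16.6 -27.   14.7]
line 612 c [ 3.5 17.3] dial 1.232
top 3651 c [3.6 6. ] dial 1.015
```

View pics/w20.png

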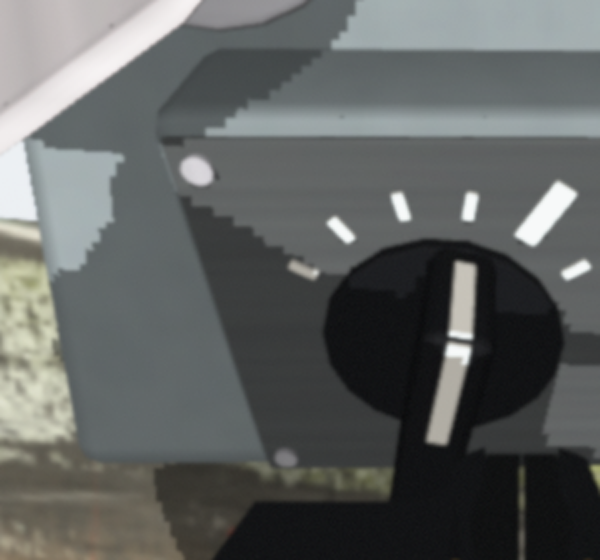

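The lever is getting short because the finger's upper edge is contacting near mid-bar. I'll back off, move 8 mm downhill and push again.

```bash
python3 -m inch '[[6,0,0,0,0,0],[6,0,0,0,0,0],[3,0,-3,0,0,0],[0,0,-5,0,0,0],[0,0,0,0,0,0]]'; python3 - <<'E'
from h import *
pose();dialc();dang()
E
```

```text
clock: 22.92
tool_pos: [0.4895, 0.1155, 0.0736]
eef_rot: [0.519, -0.477, 0.484, -0.518]
contact_force: [-0.8, -0.2, 0.2]
opening: 0.006
t 22.92 tcp [0.4895 0.1155 0.0736] x [ 0.076 -0.997  0.007] y [ 0.006 -0.007 -1.   ] z [0.997 0.076 0.005] F [-0.8 -0.2  0.2] op 0.6 q [-0.11  0.79 -0.36  2.05  0.69  0.42 -2.51]
tcp in dial frame rt,up,n mm [ 20.8 -33.4  18.5]
line 661 c [ 3.1 17.3] dial 1.211
top 3867 c [1.7 3.7] dial 1.107
```

```bash
python3 -m inch '[[-3,2,0,0,0,0],[-3,0,0,0,0,0],[-3,0,0,0,0,0],[-1,0,0,0,0,0],[0,0,0,0,0,0]]'; python3 - <<'E'
from h import *
pose();dialc();dang()
E
```

```text
clock: 23.38
tool_pos: [0.4898, 0.1216, 0.0714]
eef_rot: [0.52, -0.477, 0.486, -0.516]
contact_force: [0.6, -6.5, 3.0]
opening: 0.002
t 23.38 tcp [0.4898 0.1216 0.0714] x [ 0.073 -0.997  0.014] y [ 0.005 -0.013 -1.   ] z [0.997 0.073 0.004] F [ 0.6 -6.5  3. ] op 0.2 q [-0.13  0.8  -0.35  2.04  0.69  0.42 -2.53]
tcp in dial frame rt,up,n mm [ 14.7 -33.8  16.2]
line 695 c [ 3.5 17.4] dial 1.233
top 4124 c [2.3 3.4] dial 1.073
```

```bash
python3 -m inch '[[-1.5,0,0,0,0,0],[-1.5,0,0,0,0,0],[0,0,0,0,0,0]]'; python3 - <<'E'
from h import *
pose();dialc();dang()
E
```

```text
clock: 23.68
tool_pos: [0.4894, 0.1254, 0.0713]
eef_rot: [0.52, -0.477, 0.486, -0.516]
contact_force: [-0.9, -1.8, -1.0]
opening: 0.01
t 23.68 tcp [0.4894 0.1254 0.0713] x [ 0.073 -0.997  0.012] y [ 0.006 -0.012 -1.   ] z [0.997 0.073 0.005] F [-0.9 -1.8 -1. ] op 0.9 q [-0.14  0.8  -0.35  2.04  0.69  0.42 -2.53]
tcp in dial frame rt,up,n mm [ 10.9 -33.9  16.1]
line 654 c [ 9.2 14.4] dial 1.598
top 4373 c [2.3 2. ] dial 1.513
```

It clicked to 1.6, and the push force has gone. I'll back away and check.

```bash
python3 -m inch '[[5,0,0,0,0,0],[8,0,0,0,0,0],[8,0,0,0,0,0],[5,-5,0,0,0,0],[0,-20,-5,0,0,0],[0,-30,-10,0,0,0],[0,-40,-10,0,0,0],[0,-40,0,0,0,0],[0,-30,0,0,0,0],[0,-15,0,0,0,0],[0,0,0,0,0,0]]'; python3 - <<'E'
from h import *
pose();dang('w22.png')
d=snap('top');cv2.imwrite('pics/t22.png',d['img'][:,:,::-1])
d=snap('scene');cv2.imwrite('pics/s22.png',d['img'][:,:,::-1])
E
```

```text
clock: 24.65
tool_pos: [0.4678, 0.102, 0.2554]
eef_rot: [-0.516, 0.476, -0.486, 0.52]
contact_force: [0.5, -0.0, 0.5]
opening: 0.006
t 24.65 tcp [0.4678 0.102  0.2554] x [ 0.074 -0.997  0.006] y [ 0.015 -0.005 -1.   ] z [0.997 0.074 0.014] F [ 0.5 -0.   0.5] op 0.5 q [ 0.1   0.5  -0.63  1.94  0.41  0.82 -2.26]
line 188 c [ 8.7 12.6] dial 1.61
top 950 c [0.4 2.2] dial 1.609
```

View pics/w22.png

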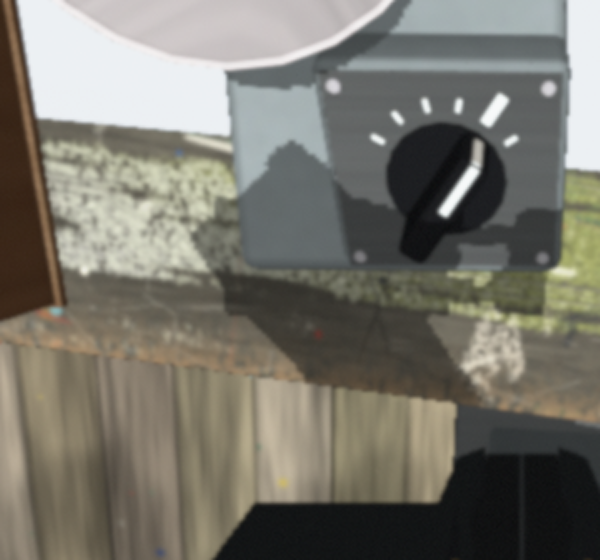

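View pics/s22.png

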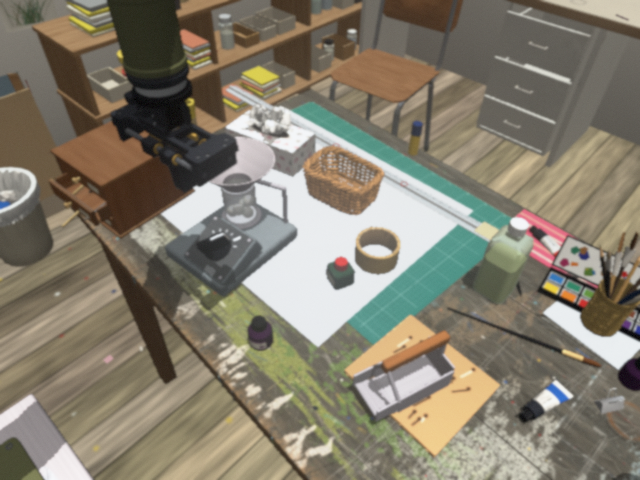

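View pics/t22.png

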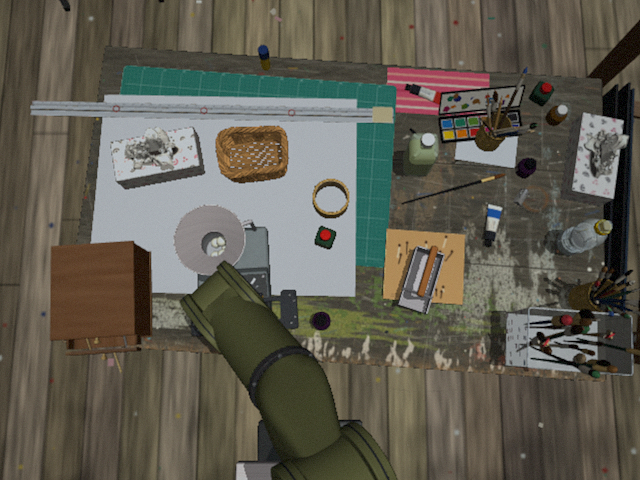

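The dial reads 1.61 with its pointer at the broad mark. The scoop stands empty on its pad, the balls are in the jar, and the bottles and tape are where they started. The arm is clear of everything, so I'm handing in.

```bash
python3 -c "
from plant import r
print(r.finish_job())"
```

```text
the job is handed in; nothing more can be done
None
```

All five balls are in the jar, the dial rests in the click at the long broad mark, and the scoop stands empty on its pad. I handed the job in at about 25 s of the 72 s allowed.

- **Pouring:** I gripped the scoop by its bar and poured at about 29° of tilt. I counted five balls in a contrast-stretched scene view, with the fifth partly hidden behind the others. The measured load drop of about 1.4 N fits five balls, though that force reading is noisy. The depth readings on the two balls seen through the outlet put them inside the jar, and I saw no ball anywhere else.
- **Dial:** I pushed the bar's tail clockwise with closed fingers instead of gripping it. A gripped turn would have brought the gripper body close to the funnel, and tilting the tool to match the panel ran into wrist joint limits. My first push stalled at 1.2 because the lever was too short, so I moved 8 mm downhill and pushed again. After I backed away, the dial read 1.61 against the 1.60 click.
- **Other objects:** By eye in the final top and scene views, the ink bottles and tape roll are where they started. The highest wrist force I read was about 16 N, and the arm was clear of everything when I handed in.

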